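Change the cup filler over to draining

ROBOT

A 6-joint arm with a two-finger parallel gripper is mounted at the origin on the work surface. World frame = base frame: x ahead of the robot, y to its left, z up, the work surface at z = 0. Lengths are in m, angles in rad, forces in N, time in s.
With the tool pointing down it reaches from about 0.375 to 0.975 m from the base axis. Payload 3.8 kg.
Tool frame: the origin (TCP) lies midway between the tips of the shut fingers; the grasp point (between the pads) lies 19 mm behind it; z points along the fingers, y is the direction in which the jaws open and shut (so a half turn about z gives the same grasp; the last joint's range is limited). The gripper opens to 85 mm and grips with 20 to 120 N. Pads are 22 mm wide; open, the fingers measure 114 mm over their backs; the gripper's body (76 mm by 85 mm) begins 54 mm behind the grasp point. The pads swing forward as they close: fully open they stand 13 mm farther back than shut.
Start: joints at [-1.22, 0.264, 1.604, -0, 1.274, -0.037], TCP at [0.255, -0.625, 0.193] pointing down, gripper open.
Joint ranges: [-2.63, 2.63], [-0.94, 2.18], [0.31, 2.57], [-1.31, 4.45], [0, 2.66], [-2.55, 2.55]. Speed limits (rad/s): [2.57, 2.57, 3.14, 3.14, 3.14, 3.14].

INTERFACE

Orientations are given as a unit quaternion [x, y, z, w].
In Python, from station import observe, get_image, hand_in gives the robot as it stands.
- The arm moves only by the tool step_arm, never from a script. Its argument "commands" is a list of rows, each a list of 7 numbers: the finger opening in mm, from 0 to 85.4, then the shift along the tool's x, y, z in units of 30 mm (1.0 is 30 mm), then the turn, a rotation vector about the tool's x, y, z in units of 5 degrees (1.0 is 5 degrees). A call has 1 to 20 rows; each row is the pose to reach, as a shift and turn from the pose measured when the call began, along the tool's axes at that moment; what a row does not reach only later rows make up. A row lasts 1/12 s, in which the tool goes at most 41.7 mm and 7.16 degrees, less where a joint would pass 70% of its speed; a pose out of reach is approached as far as the arm can. A call with a gripper value outside its range is refused whole. The fingers move at their own pace and stop on an object; the grip force is fixed at half the most. Time passes only in rows, so rows that repeat a pose let the fingers close. It gives the time, the measured TCP pose, the force and the opening at its end, in the units of the state.
- observe(): the state, without advancing time (a new reading comes with each control period).
- get_image(name): name is "scene" or "top" or "wrist"; returns a dict with "frame" (480x640x3 uint8, blue, green, red), "depth" (480x640 float32, m along the optical axis (not along the pixel's ray), 0 where there is no reading), "camera_matrix" (3x3 intrinsics, pixels), "T" (4x4, takes a point from camera to world coordinates). Camera axes: x right, y up, looking along -z (the intrinsics and any distortion apply to the point x, -y, -z); pixel columns grow to the right and rows downward; lengths in m; the calibration is good to about 2 mm. A picture is of the moment at which its call begins.
- hand_in(): hands the job in, once; it reports no verdict.
The state is a dict: "time_s": time; "qpos": joint angles; "dq": joint speeds; "effort": joint torques, N m; "ee_pos": TCP position; "tcp_rot": TCP orientation; "contact_force": force on the tool from outside, world axes, zero at the start; "moment": the same for the moment, N m; "finger_gap": opening from 0.0 (shut) to 1.0 (fully open).
Only numpy, scipy, OpenCV 4.12 (cv2) and the standard library are available. Lean on these libraries where they do the work, as an engineer would, in place of code of your own. Each camera call takes 0.05 s, during which the arm holds its last target.

TASK

The filling run is over: at the pipework in front of you, first shut the valve that feeds the filling nozzle, then open the drain valve, the one whose plain spout points into the steel pan. Bring each lever right home, lean on it firmly for half a second once you feel its stop, without forcing it, and let go so that it stays resting against the stop. Never open the drain while the feed is still open, and leave the tubs standing undisturbed.

Things in the scene. Friction and masses are not known exactly. Their poses are not given: they have to be found in the camera images.
- feed_valve: body of the feed valve, whose outlet, 75 mm along -y, turns down into the tapered filling nozzle over a tub. Origin: pipe axis meets stem axis, 160 mm above the table. y: along the pipe, level, +y the inlet end. z: out along the stem, leaning 35 deg from vertical towards the robot. x: away from the robot, uphill. The lever turns in the plane square to z. 60 mm diameter.
- feed_grip (a point): centre of the black grip sleeve on the feed valve's lever: sleeve 68 mm long, 30 wide, 12 thick, on the end of a flat steel bar 24 wide, 5 thick; tip 140 mm from the stem axis. The point is 105 mm from the stem axis, on the lever's centre line. Turns stiffly (about 0.5 N m of friction), stays where left. A push of 12 to 20 N here is firm; 30 N forces the stop.
- feed_hub (a point): point on the feed valve's stem axis at mid-thickness of the lever, 70 mm out from the pipe axis: the centre of the lever's swing. Below the lever sits a clamped stop collar (47 mm radius, 50 to 56 mm out from the pipe axis) with two 8 mm stop pins at 40 mm radius, which reach 78 mm out and block the lever's bar at each end of its quarter turn.
- feed_lever (a joint): turn of the feed lever, rad. 0: in line with the pipe, along the valve's -y (open). Grows clockwise, looking down the stem; 1.571: across the pipe, along the valve's -x, towards the robot and downhill (shut). Hard stops a quarter turn apart, but collars are never clamped quite alike: open stop somewhere from -0.09 to 0.09, shut stop 1.48 to 1.66; it must be felt.
- drain_valve: body of the drain valve, whose outlet, 75 mm along -y, is a plain wide spout down into a square pan; else like the feed valve. Origin: pipe axis meets stem axis, 160 mm above the table. y: along the pipe, level, +y the inlet end. z: out along the stem, leaning 35 deg from vertical towards the robot. x: away from the robot, uphill. The lever turns in the plane square to z. 60 mm diameter.
- drain_grip (a point): centre of the black grip sleeve on the drain valve's lever: sleeve 68 mm long, 30 wide, 12 thick, on the end of a flat steel bar 24 wide, 5 thick; tip 140 mm from the stem axis. The point is 105 mm from the stem axis, on the lever's centre line. Turns stiffly (about 0.5 N m of friction), stays where left. A push of 12 to 20 N here is firm; 30 N forces the stop.
- drain_hub (a point): point on the drain valve's stem axis at mid-thickness of the lever, 70 mm out from the pipe axis: the centre of the lever's swing. Below the lever sits a clamped stop collar (47 mm radius, 50 to 56 mm out from the pipe axis) with two 8 mm stop pins at 40 mm radius, which reach 78 mm out and block the lever's bar at each end of its quarter turn.
- drain_lever (a joint): turn of the drain lever, rad. 0: in line with the pipe, along the valve's -y (open). Grows clockwise, looking down the stem; 1.571: across the pipe, along the valve's -x, towards the robot and downhill (shut). Hard stops a quarter turn apart, but collars are never clamped quite alike: open stop somewhere from -0.09 to 0.09, shut stop 1.48 to 1.66; it must be felt.
- header: fixed stainless pipework. Origin on the table midway between the two valves, below the line of their pipe axes; x away from the robot, y along that line. The valves stand at y +125 and -125 mm, either way round. Drop pipes 38 mm thick at x +90 mm, 75 mm to the +y side of each valve; posts 32 mm thick at x +75, y -330 and +300 mm; riser pipe and pump at x +170, y +355 mm.
- header_pipe (a point): mid-length point, above the header's origin, of the overhead header pipe's axis: 51 mm diameter, level, along the header's y, 420 mm above the table and 30 mm nearer the robot than the valves' pipes. It hangs over the levers: an upright tool cannot get at a lever that is in line with its pipe; one leaning like the stems can.
- tub_nozzle_mid (a point): centre, half-way up, of a filled white lidded tub, standing on the round plate (14 mm high) under the filling nozzle; 91 mm across the lid, 65 mm high, 0.25 kg, loose. Bystander.
- tub_front_mid (a point): centre, half-way up, of a filled white lidded tub, standing alone on the table in front of the pipework; 91 mm across the lid, 65 mm high, 0.25 kg, loose. Bystander.
- tub_low_mid (a point): centre, half-way up, of a filled white lidded tub, lower one of a stack of two beside the pipework; 91 mm across the lid, 65 mm high, 0.25 kg, loose. Bystander.
- tub_top_mid (a point): centre, half-way up, of a filled white lidded tub, upper one of that stack; 91 mm across the lid, 65 mm high, 0.25 kg, loose. Bystander.

How it is judged:
By the outcome, as a careful person would: the job done as asked, in the order asked, and still so for the second after the job is handed in, with the robot touching nothing.
It also fails if it takes over 70 s, if anything falls off the work surface, if the arm or the gripper's body presses on something with over 40 N, if the wrist force passes 120 N, or if a joint passes its speed limit or range.

## Working session

There is one attempt and no reset: what is moved stays moved. The work goes in short steps, Python scripts to look and compute and a tool call to move; the robot and the scene stay as the last step left them, time stands still between calls to the robot, and variables do not carry over. Pictures are saved under pics/ and viewed, and the job is handed in when it is done.

Besides the shell and the picture viewer there is one more tool, called after "Emit:" by a JSON object that holds its "op" and its "data", one argument or row to a line. step_arm: Moves the arm, as the interface text tells. Its arguments: {"type":"object","properties":{"commands":{"type":"array","items":{"type":"array","items":{"type":"number"}}}},"required":["commands"]}

```bash
ls; mkdir -p pics; python3 - <<'E'
from station import observe,get_image
import cv2,numpy as np
print(observe())
for n in("scene","top","wrist"):
    g=get_image(n);cv2.imwrite(f"pics/{n}0.png",g["frame"]);np.savez(f"/tmp/{n}0.npz",**g);print(n,g["camera_matrix"].tolist(),g["T"].round(3).tolist())
E
```

```text
pics
{'time_s': 0.0, 'qpos': array([-1.21987437e+00,  2.64758917e-01,  1.60537631e+00,  2.17666683e-05,
        1.27371032e+00, -3.68393071e-02]), 'dq': array([ 8.84237294e-04,  8.48559545e-04, -4.59282725e-04, -3.99703421e-04,
        6.01526056e-05,  6.97648484e-04]), 'effort': array([ 4.63948872e-04, -5.15111160e+01, -3.67314363e+01, -1.75949231e-04,
        1.30197420e-02,  1.18828663e-05]), 'ee_pos': array([ 0.25498962, -0.62409591,  0.191357  ]), 'tcp_rot': array([ 9.81263944e-01,  1.92665001e-01, -1.65897688e-04, -1.11421318e-03]), 'contact_force': array([ 0.45109127, -0.51240959, -0.35815628]), 'moment': array([-0.00858116, -0.02979642, -0.03774425]), 'finger_gap': 1.0023257452827876}
scene [[557.7024040897527, 0.0, 328.31825950519806], [0.0, 557.7024040897527, 239.34562556874633], [0.0, 0.0, 1.0]] [[-0.372, -0.647, 0.666, 1.245], [0.928, -0.264, 0.261, 0.171], [0.007, 0.716, 0.699, 0.96], [0.0, 0.0, 0.0, 1.0]]
top [[591.0376993995435, 0.0, 314.4611820562825], [0.0, 591.0376993995435, 243.48624148791075], [0.0, 0.0, 1.0]] [[-0.061, 0.978, -0.201, 0.307], [-0.998, -0.059, 0.014, -0.099], [0.001, 0.201, 0.98, 1.521], [0.0, 0.0, 0.0, 1.0]]
wrist [[350.3471834585203, 0.0, 328.61507278244983], [0.0, 350.3471834585203, 238.49919082358272], [0.0, 0.0, 1.0]] [[0.378, 0.894, 0.239, 0.316], [-0.926, 0.366, 0.096, -0.6], [-0.001, -0.258, 0.966, 0.374], [0.0, 0.0, 0.0, 1.0]]
```

View pics/scene0.png

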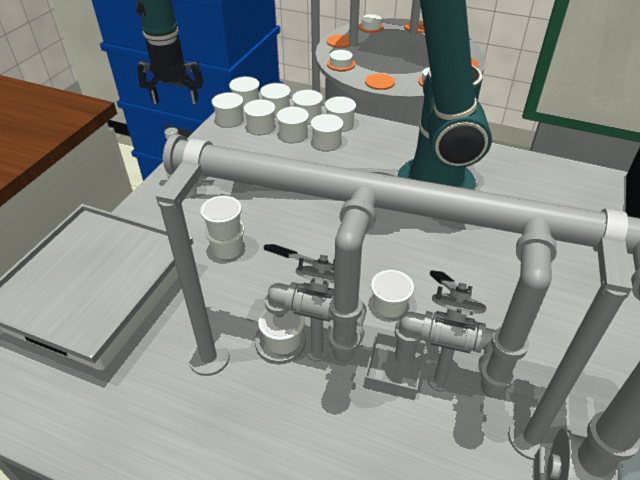

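View pics/top0.png

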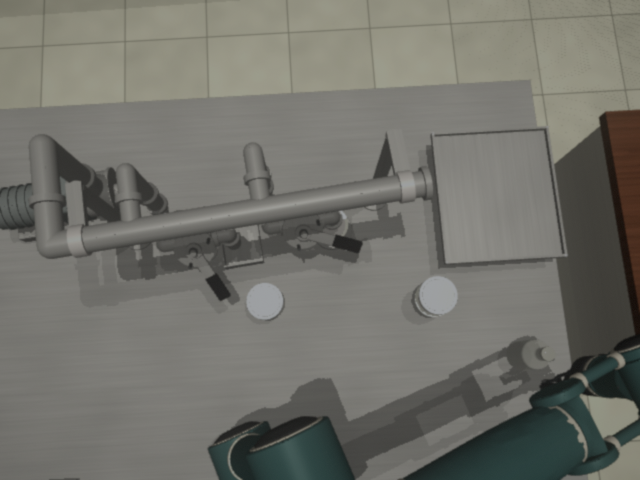

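View pics/wrist0.png

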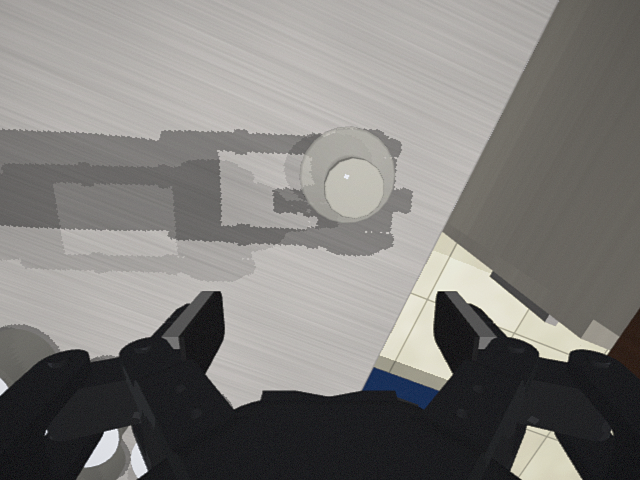

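```bash
cat > h.py <<'E'
import numpy as np,cv2
def cloud(g):
    K=g["camera_matrix"];d=g["depth"];v,u=np.mgrid[:480,:640]
    p=np.stack([(u-K[0,2])/K[0,0]*d,-(v-K[1,2])/K[1,1]*d,-d],-1)
    T=g["T"];P=p@T[:3,:3].T+T[:3,3];P[d==0]=np.nan;return P
def load(n): return dict(np.load(f"/tmp/{n}0.npz"))
E
python3 - <<'E'
from h import *
G={n:load(n) for n in("scene","top","wrist")}
P={n:cloud(g) for n,g in G.items()}
print("wrist blob",P["wrist"][190,350],P["wrist"][150,315])
# header pipe: fit
for n in("scene","top"):
    Q=P[n].reshape(-1,3);Q=Q[~np.isnan(Q[:,0])]
    m=(Q[:,2]>.425)&(Q[:,2]<.46)&(Q[:,0]>.4)&(Q[:,0]<.9)&(abs(Q[:,1])<.5)
    q=Q[m];c=q.mean(0);u=np.linalg.svd(q-c,full_matrices=False)[2][0]
    print(n,m.sum(),c,u,q.min(0),q.max(0),"yaw",np.arctan2(-u[0]*np.sign(u[1]),abs(u[1])))
    # black grips
    f=G[n]["frame"].max(-1);mm=(f<50)&(P[n][...,2]>.12)&(P[n][...,2]<.35)&(P[n][...,0]>.4)
    k,L,st,ce=cv2.connectedComponentsWithStats(mm.astype(np.uint8))
    for i in range(1,k):
        if st[i,4]>60:
            q=P[n][L==i];cc=np.median(q,0);print(' blk',st[i],cc,np.linalg.svd(q-q.mean(0),full_matrices=False)[2][0], np.linalg.svd(q-q.mean(0),full_matrices=False)[2][2],q.min(0),q.max(0))
    for (zl,zh,nm) in((.055,.0685,'single'),(.12,.134,'stack'),(.07,.083,'noz')):
        fr=G[n]["frame"];mm=(fr.min(-1)>150)&(P[n][...,2]>zl)&(P[n][...,2]<zh)&(P[n][...,0]>.35)
        k,L,st,ce=cv2.connectedComponentsWithStats(mm.astype(np.uint8))
        for i in range(1,k):
            if st[i,4]>150: q=P[n][L==i];print(nm,st[i],(q.min(0)+q.max(0))/2,q.max(0)-q.min(0))
E
python3 - <<'E'
import cv2
i=cv2.imread('pics/scene0.png');cv2.imwrite('pics/sc_crop.png',cv2.resize(i[190:410,190:520],None,fx=2.4,fy=2.4,interpolation=3))
i=cv2.imread('pics/top0.png');cv2.imwrite('pics/top_crop.png',cv2.resize(i[160:340,100:480],None,fx=2.1,fy=2.1,interpolation=3))
E
```

```text
wrist blob [ 0.29944141 -0.61834599  0.19052312] [ 0.3095966  -0.59197991  0.12589921]
scene 17508 [0.63005384 0.05975536 0.43740062] [ 0.08459739 -0.99641375  0.0017102 ] [ 0.53754177 -0.3421567   0.42500083] [0.75168176 0.36731662 0.4540018 ] yaw 0.08469874764794683
 blk [ 51 134  25  28 234] [ 0.43144153 -0.83954548  0.16785537] [0.99927751 0.00510327 0.03766178] [-0.00354144  0.99913552 -0.04142073] [ 0.40008069 -0.84460876  0.15065558] [ 0.478324   -0.83412037  0.18587975]
 blk [  0 153  52  53 419] [ 0.57551161 -0.83935954  0.16942623] [ 0.99990859  0.00270872 -0.01324682] [-0.0033002   0.99898897 -0.04483459] [ 0.47963877 -0.84536499  0.14975115] [ 0.64961286 -0.83265048  0.18495576]
 blk [264 245  33  12 189] [ 0.58240988 -0.19153052  0.19936784] [0.20722185 0.9490007  0.23760637] [ 0.32970037  0.16092382 -0.93026942] [ 0.56179483 -0.22505582  0.18543894] [ 0.59641022 -0.15895086  0.21020971]
 blk [430 271  23  12 140] [0.50388399 0.10802225 0.16994766] [0.69660082 0.47764193 0.53535548] [ 0.47443444  0.25307907 -0.84312689] [0.47599557 0.08619362 0.14689968] [0.52725406 0.13
[... 686 characters left out ...]
[ 0.40033906 -0.85152205  0.12703041] [ 0.86291995 -0.83480835  0.18945736]
 blk [333 236  29  17 312] [ 0.57412447 -0.19242216  0.19603704] [-0.26232647 -0.93378996 -0.24335393] [-0.54847973 -0.06320569  0.83377157] [ 0.55533547 -0.22450758  0.18038385] [ 0.59109935 -0.15984261  0.21299831]
 blk [207 274  23  26 296] [0.49743113 0.10968311 0.16660164] [-0.7243976  -0.41036418 -0.55393985] [ 0.55745784  0.1240382  -0.82088689] [0.47033802 0.08725985 0.14521941] [0.52593222 0.13248045 0.186952  ]
single [247 283  35  36 820] [0.47062076 0.01347022 0.0620598 ] [0.08635691 0.08485013 0.01287765]
stack [420 277  37  37 936] [ 0.45106772 -0.40316792  0.12801998] [0.08638384 0.08753787 0.01193924]
```

View pics/sc_crop.png

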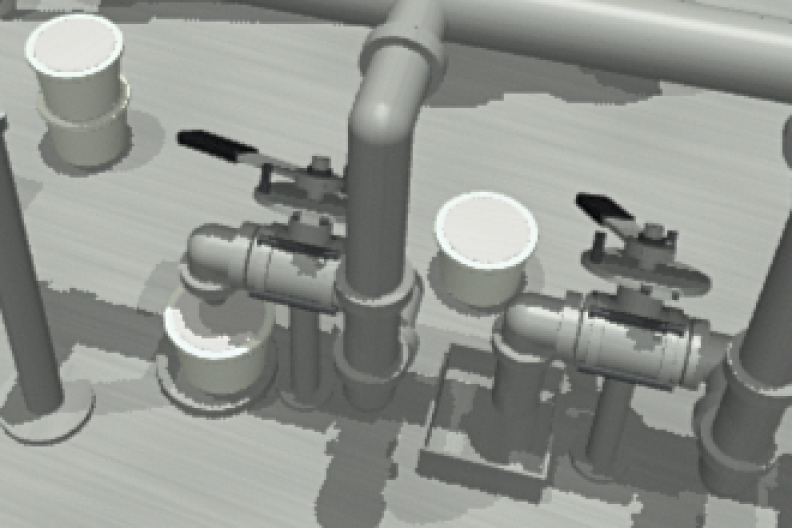

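View pics/top_crop.png

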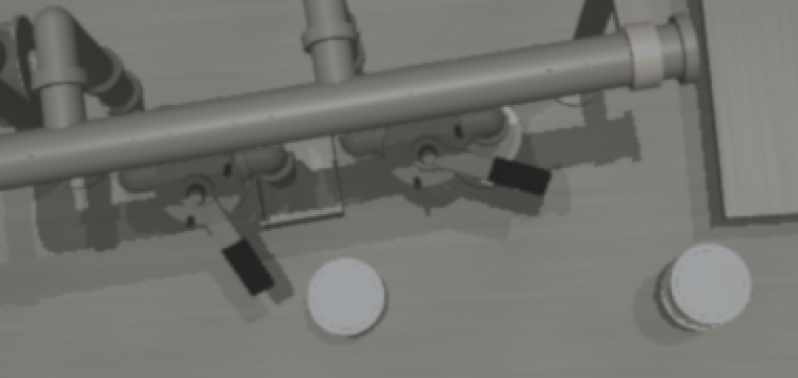

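```bash
cat > fit.py <<'E'
from h import *
from scipy.optimize import least_squares
Q=[];
for n in("scene","top"):
    q=cloud(load(n)).reshape(-1,3);q=q[~np.isnan(q[:,0])];q=q[(q[:,2]>.02)&(q[:,0]>.4)&(q[:,0]<1)&(abs(q[:,1])<.5)];Q.append(q)
def prims(p):
    x0,y0,t=p;c,s=np.cos(t),np.sin(t);W=lambda x,y,z:np.array([x0+c*x-s*y,y0+s*x+c*y,z])
    return W,c,s
def res(p,Q):
    W,c,s=prims(p);L=np.stack([(Q[:,0]-p[0])*c+(Q[:,1]-p[1])*s,-(Q[:,0]-p[0])*s+(Q[:,1]-p[1])*c,Q[:,2]],1)
    r=np.full((9,len(Q)),.02)
    def put(i,m,v): r[i][m]=np.clip(abs(v[m]),0,.02)
    put(0,(L[:,1]>-.32)&(L[:,1]<.29)&(L[:,2]>.39),np.hypot(L[:,0]+.03,L[:,2]-.42)-.0255)
    for i,(x,y,R,a,b) in enumerate([(.09,.2,.019,.23,.34),(.09,-.05,.019,.23,.34),(.075,-.33,.016,.05,.36),(.075,.3,.016,.05,.36)]):
        put(i+1,(L[:,2]>a)&(L[:,2]<b),np.hypot(L[:,0]-x,L[:,1]-y)-R)
    # valve body pipes
    for i,y in enumerate((-.125,.125)):
        put(5+i,abs(L[:,1]-y)<.035,np.hypot(L[:,0],L[:,2]-.16)-.03)
    return r
def f(p,Q):
    r=res(p,Q).min(0);return r
for Qn,nm in((Q[0],"scene"),(Q[1],"top"),(np.vstack(Q),"both")):
    p=np.array([.65,.02,.13])
    best=None
    for y0 in np.arange(-.1,.15,.02):
        for t in (0.05,.1,.15,.2):
            s=least_squares(f,[.66,y0,t],args=(Qn[::5],),x_scale=[.01,.01,.02],diff_step=1e-4)
            if best is None or s.cost<best.cost:best=s
    s=least_squares(f,best.x,args=(Qn,),x_scale=[.01,.01,.02],diff_step=1e-4)
    print(nm,s.x,s.cost,[int((res(s.x,Qn)[i]<.006).sum()) for i in range(7)])
np.save("/tmp/hdr.npy",s.x)
E
python3 fit.py
cat >> h.py <<'E'
def valve(p,side):
    x0,y0,t=p;ex=np.array([np.cos(t),np.sin(t),0]);ey=np.array([-np.sin(t),np.cos(t),0]);ez=np.array([0,0,1.])
    a=np.deg2rad(35);o=np.array([x0,y0,.16])+ey*.125*side
    vz=-np.sin(a)*ex+np.cos(a)*ez;vx=np.cos(a)*ex+np.sin(a)*ez
    return o,np.stack([vx,ey,vz],1)   # origin, R
def leverdir(R,q): return R@np.array([-np.sin(q),-np.cos(q),0])
E
python3 - <<'E'
from h import *
p=np.load("/tmp/hdr.npy")
for side,cs in((-1,[[.5824,-.1915,.1994],[.5741,-.1924,.196]]),(1,[[.5039,.108,.17],[.4974,.1097,.1666]])):
    o,R=valve(p,side);hub=o+.07*R[:,2];print(side,"o",o,"hub",hub)
    for c in cs: l=R.T@(np.array(c)-hub);print(l,np.hypot(*l[:2]),"q",np.arctan2(-l[0],-l[1]))
E
```

```text
scene [0.62870314 0.03544716 0.11071809] 7.604947534911981 [13341, 1282, 1058, 2236, 2889, 1111, 1383]
top [0.63056064 0.0343164  0.10847937] 4.391203353694314 [8787, 281, 31, 331, 465, 0, 2]
both [0.629187   0.03464206 0.11079783] 12.001974463785299 [22115, 1631, 1120, 2567, 3354, 1109, 1372]
-1 o [ 0.64300841 -0.08959146  0.16      ] hub [ 0.60310425 -0.09403094  0.21734064]
[-0.0359745  -0.09458211  0.00328813] 0.10119258594035886 q 0.36345459149771986
[-0.04476345 -0.09455885  0.00529159] 0.10461903116574317 q 0.44213592102920457
1 o [0.61536559 0.15887559 0.16      ] hub [0.57546144 0.15443611 0.21734064]
[-0.08961967 -0.03823874  0.00496011] 0.09743657267670096 q 1.1675052840432905
[-0.09670769 -0.03583045  0.00577257] 0.10313194542968633 q 1.2159744204231884
```

```bash
cat >> h.py <<'E'
from scipy.spatial.transform import Rotation as Ro
from station import observe
def tool(side,q,gap,depth=.012,r=.105,roll=None,p=None):
    """gap: clearance between finger side and sleeve side (11+15 mm offset). side -1 feed (push +x), +1 drain (push -x). roll: q used for orientation"""
    p=np.load("/tmp/hdr.npy") if p is None else p
    o,R=valve(p,side);l=leverdir(R,q);vz=R[:,2];z=-vz;y=-l;x=np.cross(y,z)
    P=o+vz*(.07-depth)+l*r+x*side*(.026+gap)
    return P,np.stack([x,y,z],1)
def rel(P,Rm):
    s=observe();R0=Ro.from_quat(s["tcp_rot"]).as_matrix()
    d=R0.T@(P-s["ee_pos"])/.03;w=Ro.from_matrix(R0.T@Rm).as_rotvec()/np.deg2rad(5)
    return np.r_[d,w].round(2).tolist()
def st():
    s=observe();R0=Ro.from_quat(s["tcp_rot"]).as_matrix()
    print("t",s["time_s"].__round__(2),"q",s["qpos"].round(2),"pos",s["ee_pos"].round(4),"Ftool",(R0.T@s["contact_force"]).round(2),"M",s["moment"].round(2),"gap",round(s["finger_gap"],2));return s
E
python3 - <<'E'
from h import *
P,R=tool(-1,.44,.02,depth=-.12);print(P,R); 
s=observe();R0=Ro.from_quat(s["tcp_rot"]).as_matrix();print(R0)
up=np.array([.255,-.624,.35]);
print(rel(up,R0),rel(P,R))
# wrist object check in scene projection
g=load("scene");T=np.linalg.inv(g["T"]);c=T[:3,:3]@np.array([.3,-.618,.19])+T[:3,3];K=g["camera_matrix"];print(K[0,0]*c[0]/-c[2]+K[0,2],K[1,1]*-c[1]/-c[2]+K[1,2])
E
```

```text
[ 0.5448398  -0.21581219  0.31385789] [[-0.78368138  0.2467302   0.57005938]
 [ 0.34138009  0.93778324  0.06342107]
 [-0.51894423  0.24430884 -0.81915204]]
[[ 9.25731120e-01  3.78181874e-01 -6.04017961e-04]
 [ 3.78182348e-01 -9.25729597e-01  1.68046750e-03]
 [ 7.63650435e-05 -1.78408999e-03 -9.99998406e-01]]
[0.0, -0.02, -5.28, 0.0, 0.0, 0.0] [14.09, -8.96, -4.06, -8.97, 0.71, -26.71]
171.49548783106204 130.19686458505873
```

Emit:
{"op": "step_arm", "data": {
  "commands": [
    [0, 0, 0, -1.3, 0, 0, 0],
    [0, 0, 0, -2.6, 0, 0, 0],
    [0, 0, 0, -4, 0, 0, 0],
    [0, 0, 0, -5.3, 0, 0, 0],
    [0, 0, 0, -5.3, 0, 0, 0],
    [0, 0, 0, -5.3, 0, 0, 0]
  ]
}}

```text
time_s: 0.65
ee_pos: [0.2557, -0.6262, 0.3552]
tcp_rot: [0.981, 0.193, 0.0, 0.003]
contact_force: [0.3, 0.3, -1.0]
finger_gap: 0.138
```

```bash
python3 - <<'E'
from h import *
st();P,R=tool(-1,.44,.02,depth=-.14);print(P,rel(P,R))
E
```

```text
t 0.65 q [-1.22  0.21  1.38  0.    1.55 -0.04] pos [ 0.2557 -0.6262  0.3552] Ftool [ 0.38 -0.13  0.99] M [-0.   -0.02 -0.02] gap 0.14
[ 0.53343861 -0.21708061  0.33024094] [13.73, -9.13, 0.77, -8.93, 0.81, -26.69]
```

Emit:
{"op": "step_arm", "data": {
  "commands": [
    [0, 3, -2, 0, -0.4, 0, -1.4],
    [0, 6, -4, 0.2, -0.9, 0.1, -2.7],
    [0, 9, -6, 0.4, -1.8, 0.2, -5.3],
    [0, 12, -8, 0.6, -2.7, 0.2, -8],
    [0, 13.73, -9.13, 0.77, -3.6, 0.3, -10.7],
    [0, 13.73, -9.13, 0.77, -4, 0.4, -12],
    [0, 13.73, -9.13, 0.77, -4.5, 0.4, -13.3],
    [0, 13.73, -9.13, 0.77, -5.4, 0.5, -16],
    [0, 13.73, -9.13, 0.77, -6.2, 0.6, -18.7],
    [0, 13.73, -9.13, 0.77, -7.1, 0.6, -21.4],
    [0, 13.73, -9.13, 0.77, -8, 0.7, -24],
    [0, 13.73, -9.13, 0.77, -8.93, 0.81, -26.69],
    [0, 13.73, -9.13, 0.77, -8.93, 0.81, -26.69],
    [0, 13.73, -9.13, 0.77, -8.93, 0.81, -26.69],
    [0, 13.73, -9.13, 0.77, -8.93, 0.81, -26.69],
    [0, 13.73, -9.13, 0.77, -8.93, 0.81, -26.69],
    [0, 13.73, -9.13, 0.77, -8.93, 0.81, -26.69],
    [0, 13.73, -9.13, 0.77, -8.93, 0.81, -26.69],
    [0, 13.73, -9.13, 0.77, -8.93, 0.81, -26.69],
    [0, 13.73, -9.13, 0.77, -8.93, 0.81, -26.69]
  ]
}}

```text
time_s: 2.32
ee_pos: [0.5322, -0.2162, 0.3271]
tcp_rot: [0.154, 0.942, 0.083, 0.288]
contact_force: [-0.6, 0.8, -0.8]
finger_gap: 0.002
```

```bash
python3 - <<'E'
from h import *
from station import get_image
st();P,R=tool(-1,.44,.02,depth=-.14);print(P,rel(P,R));P,R=tool(-1,.44,.012,depth=.012);print(P,rel(P,R))
for n in("wrist","scene"):
    g=get_image(n);cv2.imwrite(f"pics/{n}1.png",g["frame"]);np.savez(f"/tmp/{n}1.npz",**g)
E
```

```text
t 2.32 q [-0.72 -0.33  2.06  0.52  1.04 -2.15] pos [ 0.5322 -0.2162  0.3271] Ftool [1.13 0.37 0.39] M [-0.07  0.29 -0.02] gap 0.0
[ 0.53343861 -0.21708061  0.33024094] [-0.1, 0.01, -0.06, 0.03, -0.04, 0.04]
[ 0.61381819 -0.20470957  0.20157827] [0.15, -0.01, 5.0, 0.03, -0.04, 0.04]
```

View pics/wrist1.png

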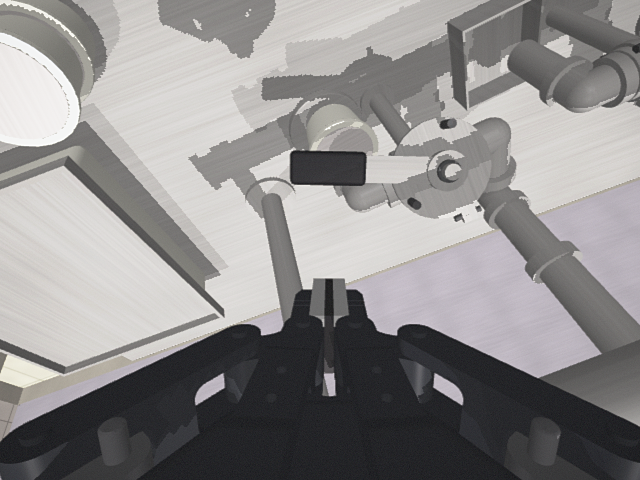

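View pics/scene1.png

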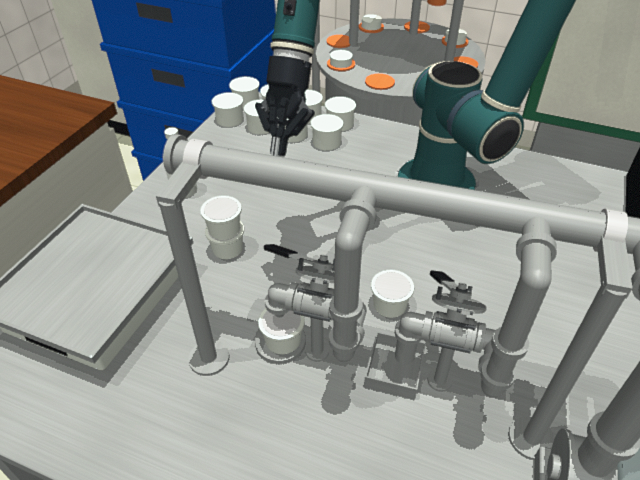

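```bash
python3 - <<'E'
from h import *
g=dict(np.load("/tmp/wrist1.npz"));C=cloud(g);f=g["frame"].max(-1)
m=np.zeros((480,640),bool);m[140:195,280:375]=True;m&=(f<60)&(C[...,2]>.17)
q=C[m];s=observe();R0=Ro.from_quat(s["tcp_rot"]).as_matrix();t=(q-s["ee_pos"])@R0
print(m.sum(),t.min(0),t.max(0),np.median(t,0))
h=C[160:183,440:462].reshape(-1,3);t=(h-s["ee_pos"])@R0;print("nut",np.median(t,0))
o,R=valve(np.load("/tmp/hdr.npy"),-1);print("hub pred tool",R0.T@(o+.07*R[:,2]-s["ee_pos"]))
l=(q-(o+.07*R[:,2]))@R;c=np.median(l,0);print("local",c,np.arctan2(-c[0],-c[1]),np.hypot(c[0],c[1]))
E
```

```text
1850 [ 0.02884711 -0.03150863  0.12897263] [0.05852352 0.0340335  0.13569693] [ 0.04661634 -0.00222331  0.13135051]
nut [nan nan nan]
hub pred tool [0.04300979 0.10629954 0.13809301]
local [-0.04905417 -0.09693807  0.00674126] 0.4684649128542795 0.1086429978893403
```

Emit:
{"op": "step_arm", "data": {
  "commands": [
    [0, 0, 0, 1, 0, 0, 0],
    [0, 0.1, 0, 2, 0, 0, 0],
    [0, 0.15, 0, 3, 0, 0, 0],
    [0, 0.15, 0, 4, 0, 0, 0],
    [0, 0.15, 0, 4.6, 0, 0, 0],
    [0, 0.15, 0, 5, 0, 0, 0],
    [0, 0.15, 0, 5, 0, 0, 0],
    [0, 0.15, 0, 5, 0, 0, 0]
  ]
}}

```text
time_s: 3.08
ee_pos: [0.6131, -0.2053, 0.2001]
tcp_rot: [0.158, 0.941, 0.083, 0.286]
contact_force: [-0.5, 1.0, 1.5]
finger_gap: -0.001
```

```bash
python3 - <<'E'
from h import *
from station import get_image
st()
for q,g in((.46,.012),(.46,0),(.6,0),(.75,0),(.9,0),(1.05,0),(1.2,0),(1.35,0)):
    print(q,rel(*tool(-1,q,g)))
g=get_image("wrist");cv2.imwrite("pics/wrist2.png",g["frame"])
E
```

```text
t 3.08 q [-0.58 -0.11  2.12  0.58  0.73 -2.18] pos [ 0.6131 -0.2053  0.2001] Ftool [-0.07  1.17 -1.46] M [-0.04  0.24  0.02] gap -0.0
0.46 [0.03, 0.01, -0.03, 0.0, -0.07, 0.17]
0.46 [0.43, 0.02, -0.02, 0.0, -0.07, 0.17]
0.6 [0.93, -0.06, -0.02, -0.0, -0.07, 1.77]
0.75 [1.47, -0.07, -0.02, -0.01, -0.07, 3.49]
0.9 [2.01, 0.0, -0.01, -0.01, -0.07, 5.21]
1.05 [2.53, 0.16, -0.01, -0.02, -0.07, 6.93]
1.2 [3.02, 0.39, -0.01, -0.02, -0.07, 8.65]
1.35 [3.47, 0.68, -0.0, -0.03, -0.07, 10.37]
```

View pics/wrist2.png

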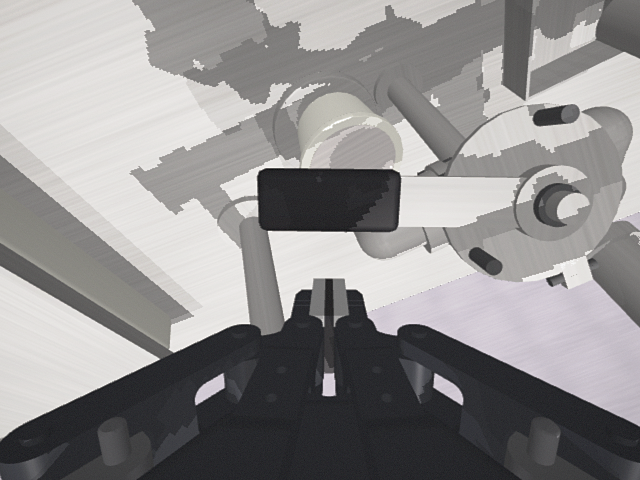

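Emit:
{"op": "step_arm", "data": {
  "commands": [
    [0, 0.25, 0, 0, 0, 0, 0.1],
    [0, 0.43, 0, 0, 0, 0, 0.17],
    [0, 0.6, -0.03, 0, 0, 0, 0.7],
    [0, 0.76, -0.04, 0, 0, 0, 1.2],
    [0, 0.93, -0.06, 0, 0, 0, 1.77],
    [0, 1.11, -0.06, 0, 0, 0, 2.3],
    [0, 1.29, -0.07, 0, 0, 0, 2.9],
    [0, 1.47, -0.07, 0, 0, 0, 3.49]
  ]
}}

```text
time_s: 3.8
ee_pos: [0.5778, -0.193, 0.1793]
tcp_rot: [0.301, 0.905, 0.125, 0.272]
contact_force: [0.3, -0.6, -0.4]
finger_gap: 0.005
```

```bash
python3 - <<'E'
from h import *
st()
for q,g in((.75,0),(.9,0),(1.05,0),(1.2,0),(1.3,0),(1.4,0)):
    print(q,rel(*tool(-1,q,g)))
E
```

```text
t 3.8 q [-0.6  -0.17  2.21  0.61  0.71 -1.93] pos [ 0.5778 -0.193   0.1793] Ftool [-0.36 -0.47  0.51] M [-0.    0.29  0.01] gap 0.0
0.75 [0.05, -0.0, 0.05, -0.02, -0.02, -0.03]
0.9 [0.58, -0.09, 0.05, -0.02, -0.02, 1.69]
1.05 [1.12, -0.1, 0.05, -0.02, -0.02, 3.41]
1.2 [1.66, -0.03, 0.05, -0.02, -0.02, 5.13]
1.3 [2.01, 0.06, 0.05, -0.02, -0.02, 6.27]
1.4 [2.35, 0.18, 0.06, -0.02, -0.02, 7.42]
```

```bash
python3 - <<'E'
from h import *
from station import get_image
g=get_image("wrist");cv2.imwrite("pics/wrist3.png",g["frame"]);st()
g=get_image("scene");cv2.imwrite("pics/scene3.png",cv2.resize(g["frame"][190:410,190:520],None,fx=2.4,fy=2.4))
E
```

```text
t 3.85 q [-0.6  -0.17  2.21  0.61  0.71 -1.93] pos [ 0.5768 -0.1922  0.1781] Ftool [ 0.69 -0.07 -0.56] M [-0.02  0.26  0.04] gap -0.01
```

View pics/wrist3.png

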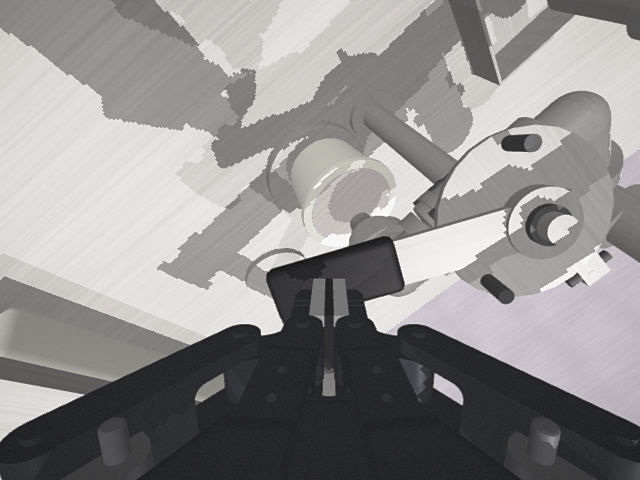

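View pics/scene3.png

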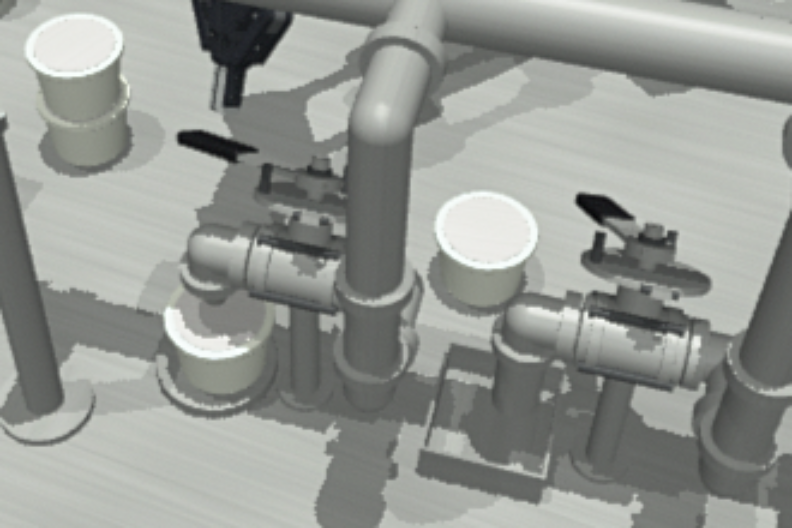

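```bash
python3 - <<'E'
from h import *
from station import get_image
s=st()
def proj(g,p):
    T=np.linalg.inv(g["T"]);c=T[:3,:3]@p+T[:3,3];K=g["camera_matrix"];return (K[0,0]*c[0]/-c[2]+K[0,2],K[1,1]*c[1]/c[2]+K[1,2],-c[2])
g=get_image("scene");print(proj(g,s["ee_pos"]));C=cloud(g)
for v in range(222,246,2): print(v,[ (C[v,u].round(3).tolist()) for u in (285,287,289)])
g=get_image("wrist");print(proj(g,s["ee_pos"]),g["T"].round(4).tolist());C=cloud(g)
R0=Ro.from_quat(s["tcp_rot"]).as_matrix()
for u,v in((318,285),(340,285),(318,310),(340,310),(300,260),(380,260)):print(u,v,C[v,u],((C[v,u]-s["ee_pos"])@R0).round(4))
import cv2
from h import *
g=get_image("top");cv2.imwrite("pics/top3.png",cv2.resize(g["frame"][160:340,100:480],None,fx=2.1,fy=2.1));print(proj(g,s["ee_pos"]))
E
```

```text
t 3.9 q [-0.6  -0.17  2.21  0.61  0.71 -1.93] pos [ 0.5772 -0.1925  0.1784] Ftool [-0.22 -0.4  -0.04] M [-0.03  0.26 -0.02] gap 0.0
(np.float64(279.86718626313404), np.float64(255.4182625009637), np.float64(1.0854286415229155))
222 [[0.549, -0.191, 0.243], [0.548, -0.188, 0.244], [0.539, -0.188, 0.236]]
224 [[0.553, -0.189, 0.242], [0.548, -0.188, 0.239], [0.544, -0.186, 0.235]]
226 [[0.556, -0.188, 0.24], [0.552, -0.186, 0.237], [0.547, -0.184, 0.233]]
228 [[0.554, -0.19, 0.232], [0.554, -0.185, 0.234], [0.55, -0.183, 0.232]]
230 [[0.554, -0.19, 0.227], [0.552, -0.186, 0.227], [0.55, -0.183, 0.226]]
232 [[0.56, -0.187, 0.228], [0.557, -0.184, 0.226], [0.551, -0.183, 0.222]]
234 [[0.56, -0.187, 0.222], [0.556, -0.185, 0.22], [0.551, -0.183, 0.216]]
236 [[0.558, -0.189, 0.215], [0.555, -0.186, 0.213], [0.55, -0.184, 0.21]]
238 [[0.365, -0.29, -0.001], [0.364, -0.285, 0.0], [0.364, -0.279, 0.002]]
240 [[0.37, -0.287, -0.002], [0.369, -0.283, -0.002], [0.368, -0.277, -0.0]]
242 [[0.375, -0.285, -0.004], [0.376, -0.279, -0.001], [0.374, -0.275, -0.001]]
244 [[0.382, -0.282, -0.004], [0.384, -0.275, 0.001], [0.377, -0.273, -0.004]]
(np.float64(326.57376981028256), np.float64(264.7978254867489), np.float64(0.192098513827913)) [[0.473, -0.5021, -0.7239, 0.4314], [0.79, 0.6055, 0.0962, -0.1644], [0.39, -0.6174, 0.6831, 0.3012], [0.0, 0.0, 0.0, 1.0]]
318 285 [ 0.54079138 -0.1926433   0.21482524] [ 0.0092 -0.0032 -0.0505]
340 285 [ 0.54510517 -0.18567811  0.21818181] [ 0.0092  0.0056 -0.0504]
318 310 [ 0.52869393 -0.19358443  0.23304464] [ 0.0092 -0.0026 -0.0724]
340 310 [ 0.5319384  -0.18757024  0.23618083] [ 0.0094  0.0049 -0.0728]
300 260 [ 0.73972039 -0.24959618  0.00969696] [-0.074  -0.0336  0.227 ]
380 260 [ 0.57476708 -0.16743789  0.19891346] [ 0.0084  0.0266 -0.0166]
(np.float64(346.6550298546525), np.float64(243.81003993103286), np.float64(1.3701164130909242))
```

View pics/top3.png

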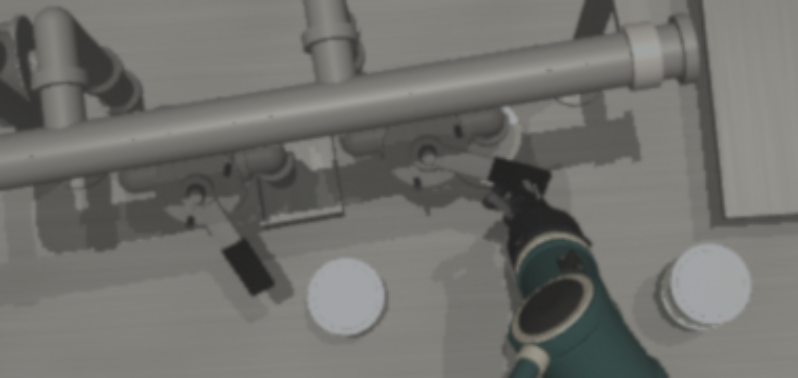

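```bash
python3 - <<'E'
from h import *
from station import get_image
s=observe();R0=Ro.from_quat(s["tcp_rot"]).as_matrix()
for n in("wrist","scene","top"):
    C=cloud(get_image(n));t=((C-s["ee_pos"])@R0).reshape(-1,3)
    m=(abs(t[:,0])<.02)&(abs(t[:,1])<.025)&(t[:,2]>-.12)&(t[:,2]<-.02)
    q=t[m];print(n,m.sum(),"zhist",np.histogram(q[:,2],np.arange(-.12,-.01,.01)))
    q=q[q[:,2]>-.075];print(np.percentile(q,[1,10,50,90,99],axis=0).round(4).tolist())
print(s["qpos"])
E
```

```text
wrist 14945 zhist (array([4450, 1706, 3190, 2686, 1107,  796,  720,  289,    0,    1]), array([-0.12, -0.11, -0.1 , -0.09, -0.08, -0.07, -0.06, -0.05, -0.04,
       -0.03, -0.02]))
[[0.0056, -0.0125, -0.0747], [0.006, -0.0097, -0.0712], [0.0099, 0.0006, -0.0604], [0.0104, 0.0112, -0.0486], [0.0107, 0.014, -0.0445]]
scene 594 zhist (array([86, 82, 72, 72, 66, 70, 74, 63,  9,  0]), array([-0.12, -0.11, -0.1 , -0.09, -0.08, -0.07, -0.06, -0.05, -0.04,
       -0.03, -0.02]))
[[-0.0129, -0.0073, -0.0745], [-0.0113, -0.0008, -0.0714], [-0.0064, 0.0086, -0.0574], [0.004, 0.0149, -0.0424], [0.0092, 0.0163, -0.0382]]
top 132 zhist (array([12, 13, 29, 18,  7, 11, 16,  9,  0, 17]), array([-0.12, -0.11, -0.1 , -0.09, -0.08, -0.07, -0.06, -0.05, -0.04,
       -0.03, -0.02]))
[[-0.0181, -0.023, -0.0733], [-0.0135, -0.0117, -0.066], [-0.0101, 0.005, -0.0523], [-0.0055, 0.0141, -0.0205], [0.002, 0.019, -0.0202]]
[-0.60434668 -0.16357003  2.21019596  0.6142656   0.70878446 -1.93342579]
```

```bash
python3 - <<'E'
from h import *
from station import get_image
s=observe();R0=Ro.from_quat(s["tcp_rot"]).as_matrix()
for n in("wrist","scene","top"):
    C=cloud(get_image(n));t=((C-s["ee_pos"])@R0).reshape(-1,3)
    t=t[(abs(t[:,0])<.1)&(abs(t[:,1])<.1)&(t[:,2]>-.3)&(t[:,2]<-.025)]
    for a in np.arange(-.24,-.03,.02):
        q=t[(t[:,2]>a)&(t[:,2]<=a+.02)]
        if len(q): print(n,round(a,3),len(q),q[:,:2].min(0).round(3),q[:,:2].max(0).round(3))
for q,g in((.46,.02),(.46,.012)):
    for d in(-.05,.053):print(q,g,d,rel(*tool(-1,q,g,depth=d)))
E
```

```text
wrist -0.16 2159 [ 0.016 -0.019] [0.02 0.02]
wrist -0.14 37866 [-0.002 -0.062] [0.021 0.062]
wrist -0.12 22551 [-0.01  -0.059] [0.018 0.059]
wrist -0.1 10713 [-0.013 -0.041] [0.014 0.043]
wrist -0.08 1896 [-0.012 -0.016] [0.012 0.017]
wrist -0.06 1003 [ 0.005 -0.013] [0.011 0.014]
wrist -0.04 204 [0.023 0.098] [0.033 0.1  ]
scene -0.24 413 [-0.04  -0.014] [0.03  0.041]
scene -0.22 420 [-0.039 -0.025] [0.03 0.04]
scene -0.2 210 [-0.039 -0.016] [0.027 0.039]
scene -0.14 219 [-0.02  -0.062] [0.013 0.063]
scene -0.12 392 [-0.019 -0.054] [0.013 0.061]
scene -0.1 275 [-0.015 -0.041] [0.012 0.044]
scene -0.08 145 [-0.013 -0.014] [0.011 0.019]
scene -0.06 129 [-0.013 -0.013] [0.011 0.019]
scene -0.04 11 [-0.009 -0.001] [0.01  0.009]
top -0.24 124 [-0.039 -0.014] [0.027 0.04 ]
top -0.22 209 [-0.037 -0.015] [0.025 0.038]
top -0.2 167 [-0.038 -0.015] [0.026 0.04 ]
top -0.18 103 [-0.038 -0.015] [0.022 0.04 ]
top -0.16 70 [-0.02  0.02] [0.008 0.048]
top -0.14 158 [-0.02  -0.061] [0.012 0.063]
top -0.12 49 [-0.017 -0.008] [-0.001  0.056]
top -0.1 65 [-0.014 -0.01 ] [0.004 0.04 ]
top -0.08 19 [-0.012 -0.004] [-0.005  0.016]
top -0.06 23 [-0.012 -0.005] [-0.006  0.015]
top -0.04 4 [-0.009 -0.017] [0.065 0.099]
0.46 0.02 -0.05 [-1.54, 0.57, -2.06, -0.01, -0.04, -3.31]
0.46 0.02 0.053 [-1.55, 0.57, 1.38, -0.01, -0.04, -3.31]
0.46 0.012 -0.05 [-1.28, 0.49, -2.06, -0.01, -0.04, -3.31]
0.46 0.012 0.053 [-1.3, 0.5, 1.38, -0.01, -0.04, -3.31]
```

```bash
sed -i 's/P=o+vz\*(.07-depth)/P=o+vz*(.07-depth-.041)/' h.py; python3 - <<'E'
from h import *
for q,g,d in((.46,.014,-.03),(.46,.014,.01)):print(q,g,d,rel(*tool(-1,q,g,depth=d)))
E
```

```text
0.46 0.014 -0.03 [-1.36, 0.52, -0.02, -0.01, -0.04, -3.31]
0.46 0.014 0.01 [-1.36, 0.52, 1.31, -0.01, -0.04, -3.31]
```

Emit:
{"op": "step_arm", "data": {
  "commands": [
    [0, -0.5, 0.2, 0, 0, 0, -1.2],
    [0, -1, 0.4, 0, 0, 0, -2.4],
    [0, -1.36, 0.52, 0, 0, 0, -3.3],
    [0, -1.36, 0.52, 0, 0, 0, -3.3],
    [0, -1.36, 0.52, 0.4, 0, 0, -3.3],
    [0, -1.36, 0.52, 0.8, 0, 0, -3.3],
    [0, -1.36, 0.52, 1.31, 0, 0, -3.3],
    [0, -1.36, 0.52, 1.31, 0, 0, -3.3]
  ]
}}

```text
time_s: 5.02
ee_pos: [0.6339, -0.2007, 0.1638]
tcp_rot: [0.167, 0.94, 0.087, 0.283]
contact_force: [-1.2, 0.8, -1.9]
finger_gap: 0.002
```

```bash
python3 - <<'E'
from h import *
from station import get_image
st()
for q,g in((.46,.0),(.5,0),(.55,0),(.6,0),(.7,0)):
    print(q,rel(*tool(-1,q,g,depth=.01)))
g=get_image("wrist");cv2.imwrite("pics/wrist4.png",g["frame"])
g=get_image("scene");cv2.imwrite("pics/scene4.png",cv2.resize(g["frame"][190:410,190:520],None,fx=2.4,fy=2.4))
E
```

```text
t 5.02 q [-0.55 -0.03  2.12  0.62  0.66 -2.19] pos [ 0.6339 -0.2007  0.1638] Ftool [2.14 0.   0.94] M [-0.06  0.32 -0.  ] gap 0.0
0.46 [0.3, -0.01, -0.12, 0.01, -0.13, -0.05]
0.5 [0.44, -0.04, -0.12, 0.01, -0.13, 0.41]
0.55 [0.61, -0.07, -0.12, 0.01, -0.13, 0.98]
0.6 [0.79, -0.09, -0.11, 0.0, -0.13, 1.56]
0.7 [1.15, -0.11, -0.11, -0.0, -0.13, 2.7]
```

View pics/wrist4.png

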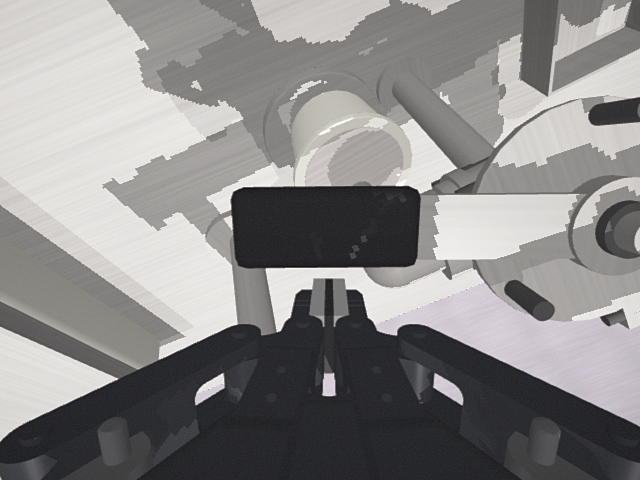

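View pics/scene4.png

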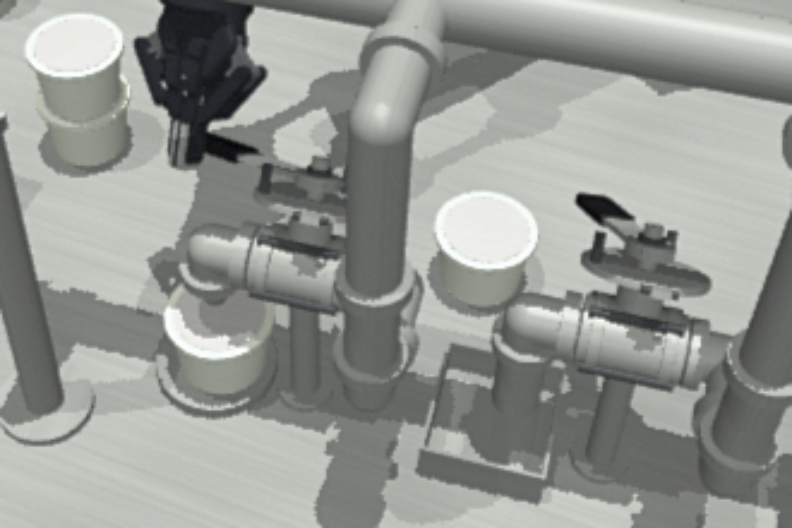

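Emit:
{"op": "step_arm", "data": {
  "commands": [
    [0, 0.15, 0, -0.1, 0, 0, 0],
    [0, 0.3, 0, -0.1, 0, 0, 0],
    [0, 0.44, -0.04, -0.1, 0, 0, 0.4],
    [0, 0.61, -0.07, -0.1, 0, 0, 1],
    [0, 0.79, -0.09, -0.1, 0, 0, 1.5]
  ]
}}

```text
time_s: 5.53
ee_pos: [0.6146, -0.1969, 0.1584]
tcp_rot: [0.229, 0.926, 0.104, 0.281]
contact_force: [5.5, -1.5, 0.0]
finger_gap: -0.003
```

```bash
python3 - <<'E'
from h import *
from station import get_image
st()
for q,g in((.6,0),(.7,0),(.8,0),(.9,0),(1.0,0),(1.1,0),(1.2,0)):
    print(q,rel(*tool(-1,q,g,depth=.01)))
g=get_image("wrist");cv2.imwrite("pics/wrist5.png",g["frame"])
E
```

```text
t 5.53 q [-0.57 -0.07  2.17  0.64  0.65 -2.09] pos [ 0.6146 -0.1969  0.1584] Ftool [-4.76  0.74  2.98] M [-0.25 -0.43 -0.25] gap -0.0
0.6 [0.15, -0.02, 0.09, -0.01, -0.03, 0.04]
0.7 [0.51, -0.08, 0.09, -0.01, -0.03, 1.19]
0.8 [0.87, -0.12, 0.09, -0.02, -0.03, 2.33]
0.9 [1.23, -0.11, 0.09, -0.02, -0.03, 3.48]
1.0 [1.58, -0.07, 0.09, -0.02, -0.03, 4.63]
1.1 [1.94, 0.0, 0.1, -0.02, -0.03, 5.77]
1.2 [2.28, 0.11, 0.1, -0.02, -0.03, 6.92]
```

View pics/wrist5.png

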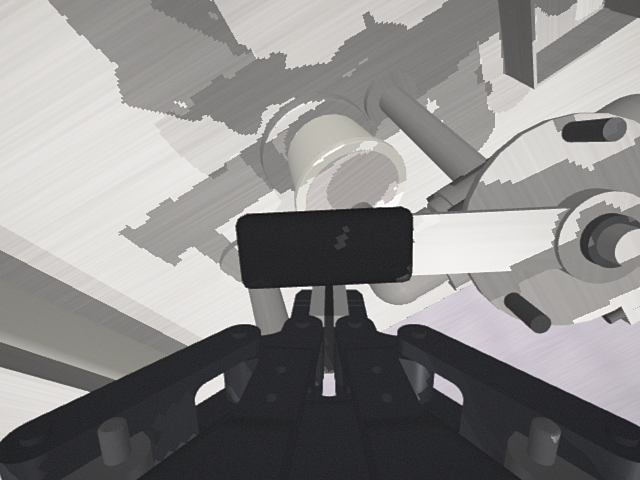

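Emit:
{"op": "step_arm", "data": {
  "commands": [
    [0, 0.32, -0.05, 0.05, 0, 0, 0.6],
    [0, 0.51, -0.08, 0.09, 0, 0, 1.2],
    [0, 0.69, -0.1, 0.09, 0, 0, 1.8],
    [0, 0.87, -0.12, 0.09, 0, 0, 2.3],
    [0, 1.05, -0.12, 0.09, 0, 0, 2.9],
    [0, 1.23, -0.11, 0.09, 0, 0, 3.5],
    [0, 1.41, -0.09, 0.09, 0, 0, 4.1],
    [0, 1.58, -0.07, 0.09, 0, 0, 4.6],
    [0, 1.76, -0.03, 0.09, 0, 0, 5.2],
    [0, 1.94, 0, 0.09, 0, 0, 5.8],
    [0, 2.1, 0.05, 0.09, 0, 0, 6.3],
    [0, 2.28, 0.11, 0.09, 0, 0, 6.9]
  ]
}}

```text
time_s: 6.58
ee_pos: [0.5666, -0.1629, 0.1263]
tcp_rot: [0.495, 0.815, 0.181, 0.239]
contact_force: [-0.4, -5.6, 1.3]
finger_gap: -0.002
```

```bash
python3 - <<'E'
from h import *
from station import get_image
st()
for q,g in((1.2,0),(1.25,0),(1.3,0),(1.35,0),(1.4,0),(1.45,0),(1.5,0),(1.55,0),(1.6,0)):
    print(q,rel(*tool(-1,q,g,depth=.01)))
g=get_image("wrist");cv2.imwrite("pics/wrist6.png",g["frame"])
E
```

```text
t 6.58 q [-0.56 -0.15  2.31  0.68  0.59 -1.53] pos [ 0.5666 -0.1629  0.1263] Ftool [-5.13 -2.13 -1.6 ] M [-0.8   0.17 -0.43] gap -0.0
1.2 [0.07, 0.02, 0.05, -0.03, 0.04, -0.01]
1.25 [0.25, -0.02, 0.05, -0.03, 0.04, 0.56]
1.3 [0.42, -0.05, 0.05, -0.03, 0.04, 1.13]
1.35 [0.6, -0.07, 0.05, -0.03, 0.04, 1.71]
1.4 [0.78, -0.09, 0.05, -0.03, 0.04, 2.28]
1.45 [0.96, -0.09, 0.05, -0.02, 0.05, 2.85]
1.5 [1.14, -0.08, 0.05, -0.02, 0.05, 3.43]
1.55 [1.32, -0.07, 0.05, -0.02, 0.05, 4.0]
1.6 [1.5, -0.05, 0.05, -0.02, 0.05, 4.57]
```

View pics/wrist6.png

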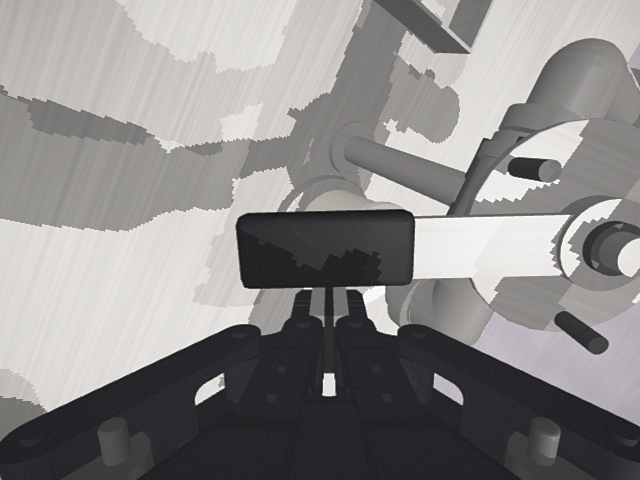

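Emit:
{"op": "step_arm", "data": {
  "commands": [
    [0, 0.25, 0, 0.05, 0, 0, 0.6],
    [0, 0.42, -0.05, 0.05, 0, 0, 1.1],
    [0, 0.6, -0.07, 0.05, 0, 0, 1.7],
    [0, 0.7, -0.08, 0.05, 0, 0, 2],
    [0, 0.78, -0.09, 0.05, 0, 0, 2.3]
  ]
}}

```text
time_s: 7.05
ee_pos: [0.5565, -0.1435, 0.1201]
tcp_rot: [0.575, 0.76, 0.205, 0.221]
contact_force: [-0.2, -4.6, 2.4]
finger_gap: -0.0
```

```bash
cat > a.py <<'E'
from h import *
import sys
s=st();sd=int(sys.argv[1]);o,R=valve(np.load("/tmp/hdr.npy"),sd)
R0=Ro.from_quat(s["tcp_rot"]).as_matrix();hub=o+.07*R[:,2]
c=s["ee_pos"]-R0[:,0]*sd*.026;l=R.T@(c-hub);print("q est",np.arctan2(-l[0],-l[1]).round(4),"r",np.hypot(l[0],l[1]).round(4),"roll q",np.arctan2(-(R.T@-R0[:,1])[0],-(R.T@-R0[:,1])[1]).round(4))
for q in map(float,sys.argv[2:]): print(q,rel(*tool(sd,q,0,depth=.01)))
E
python3 a.py -1 1.4 1.43 1.46 1.5
```

```text
t 7.05 q [-0.52 -0.19  2.35  0.68  0.56 -1.31] pos [ 0.5565 -0.1435  0.1201] Ftool [-4.62  0.03 -2.33] M [-0.64 -0.03 -0.45] gap -0.0
q est 1.3933 r 0.1042 roll q 1.4041
1.4 [0.02, -0.02, 0.04, 0.0, 0.08, -0.05]
1.43 [0.13, -0.05, 0.04, 0.0, 0.08, 0.3]
1.46 [0.23, -0.07, 0.03, 0.0, 0.08, 0.64]
1.5 [0.38, -0.09, 0.03, 0.01, 0.08, 1.1]
```

Emit:
{"op": "step_arm", "data": {
  "commands": [
    [0, 0.08, -0.03, 0, 0, 0, 0.2],
    [0, 0.16, -0.05, 0, 0, 0, 0.45],
    [0, 0.23, -0.06, 0, 0, 0, 0.64]
  ]
}}

```text
time_s: 7.3
ee_pos: [0.554, -0.1386, 0.1196]
tcp_rot: [0.596, 0.744, 0.21, 0.217]
contact_force: [-0.3, -6.5, 2.5]
finger_gap: 0.003
```

```bash
python3 a.py -1 1.46 1.48 1.5 1.52
```

```text
t 7.3 q [-0.52 -0.2   2.36  0.68  0.56 -1.24] pos [ 0.554  -0.1386  0.1196] Ftool [-6.48 -0.06 -2.59] M [-0.68  0.18 -0.47] gap 0.0
q est 1.4453 r 0.1038 roll q 1.4598
1.46 [0.05, -0.04, 0.06, 0.03, 0.11, 0.0]
1.48 [0.12, -0.06, 0.06, 0.03, 0.11, 0.23]
1.5 [0.19, -0.07, 0.06, 0.03, 0.11, 0.46]
1.52 [0.26, -0.09, 0.06, 0.03, 0.11, 0.69]
```

Emit:
{"op": "step_arm", "data": {
  "commands": [
    [0, 0.07, -0.02, 0, 0, 0, 0.1],
    [0, 0.13, -0.04, 0, 0, 0, 0.25]
  ]
}}

```text
time_s: 7.47
ee_pos: [0.5526, -0.1357, 0.1193]
tcp_rot: [0.605, 0.737, 0.213, 0.216]
contact_force: [1.6, -4.9, 0.7]
finger_gap: 0.003
```

```bash
python3 a.py -1 1.5 1.52
```

```text
t 7.47 q [-0.51 -0.2   2.37  0.67  0.55 -1.21] pos [ 0.5526 -0.1357  0.1193] Ftool [-5.17  0.75  0.1 ] M [-0.55 -0.09 -0.45] gap 0.0
q est 1.4753 r 0.1039 roll q 1.4817
1.5 [0.09, -0.05, 0.07, 0.04, 0.14, 0.21]
1.52 [0.16, -0.07, 0.07, 0.04, 0.13, 0.44]
```

Emit:
{"op": "step_arm", "data": {
  "commands": [
    [0, 0.07, -0.01, 0, 0, 0, 0.1],
    [0, 0.13, -0.02, 0, 0, 0, 0.25]
  ]
}}

```text
time_s: 7.63
ee_pos: [0.5514, -0.1323, 0.1188]
tcp_rot: [0.613, 0.73, 0.215, 0.214]
contact_force: [2.3, -4.8, -1.6]
finger_gap: -0.003
```

```bash
python3 a.py -1 1.5 1.52
```

```text
t 7.63 q [-0.5  -0.21  2.38  0.67  0.55 -1.18] pos [ 0.5514 -0.1323  0.1188] Ftool [-5.    0.14  2.39] M [-0.62  0.22 -0.49] gap -0.0
q est 1.5091 r 0.1041 roll q 1.5035
1.5 [-0.03, -0.03, 0.07, 0.05, 0.15, -0.04]
1.52 [0.04, -0.04, 0.07, 0.05, 0.15, 0.19]
```

Emit:
{"op": "step_arm", "data": {
  "commands": [
    [0, 0.06, -0.01, 0, 0, 0, 0.15],
    [0, 0.11, -0.02, 0, 0, 0, 0.3]
  ]
}}

```text
time_s: 7.8
ee_pos: [0.5504, -0.1296, 0.1183]
tcp_rot: [0.622, 0.722, 0.217, 0.212]
contact_force: [2.4, -4.2, -1.7]
finger_gap: 0.002
```

```bash
python3 a.py -1 1.55
```

```text
t 7.8 q [-0.5  -0.21  2.38  0.67  0.54 -1.15] pos [ 0.5504 -0.1296  0.1183] Ftool [-4.46  0.42  2.56] M [-0.63  0.14 -0.53] gap 0.0
q est 1.5368 r 0.1041 roll q 1.5299
1.55 [0.05, -0.05, 0.07, 0.06, 0.16, 0.23]
```

Emit:
{"op": "step_arm", "data": {
  "commands": [
    [0, 0.06, -0.01, 0, 0, 0, 0.15],
    [0, 0.11, -0.02, 0, 0, 0, 0.3]
  ]
}}

```text
time_s: 7.97
ee_pos: [0.5494, -0.1268, 0.1179]
tcp_rot: [0.632, 0.713, 0.22, 0.209]
contact_force: [2.0, -4.0, -0.0]
finger_gap: 0.003
```

```bash
python3 a.py -1 1.55
```

```text
t 7.97 q [-0.49 -0.22  2.38  0.66  0.54 -1.11] pos [ 0.5494 -0.1268  0.1179] Ftool [-4.18  1.18  1.  ] M [-0.7   0.16 -0.46] gap 0.0
q est 1.5648 r 0.1041 roll q 1.5563
1.55 [-0.05, -0.03, 0.08, 0.06, 0.17, -0.07]
```

Emit:
{"op": "step_arm", "data": {
  "commands": [
    [0, 0.06, -0.01, 0, 0, 0, 0.15],
    [0, 0.11, -0.02, 0, 0, 0, 0.3]
  ]
}}

```text
time_s: 8.13
ee_pos: [0.549, -0.1261, 0.1178]
tcp_rot: [0.641, 0.704, 0.221, 0.209]
contact_force: [2.3, -15.3, -5.4]
finger_gap: -0.0
```

```bash
python3 a.py -1 1.55
```

```text
t 8.13 q [-0.48 -0.22  2.39  0.65  0.53 -1.07] pos [ 0.549  -0.1261  0.1178] Ftool [-15.36  -2.5    5.02] M [-2.16  0.43 -1.42] gap -0.0
q est 1.5718 r 0.1037 roll q 1.5816
1.55 [-0.07, -0.01, 0.08, 0.08, 0.24, -0.36]
```

Emit:
{"op": "step_arm", "data": {
  "commands": [
    [0, 0.06, -0.01, 0, 0, 0, 0.15],
    [0, 0.11, -0.02, 0, 0, 0, 0.3]
  ]
}}

```text
time_s: 8.3
ee_pos: [0.5488, -0.1262, 0.1178]
tcp_rot: [0.651, 0.695, 0.222, 0.209]
contact_force: [2.3, -19.1, -5.2]
finger_gap: 0.002
```

```bash
python3 a.py -1 1.55
```

```text
t 8.3 q [-0.48 -0.23  2.39  0.65  0.52 -1.04] pos [ 0.5488 -0.1262  0.1178] Ftool [-19.24  -2.14   4.9 ] M [-2.53  0.54 -1.71] gap 0.0
q est 1.5706 r 0.1033 roll q 1.6069
1.55 [-0.07, -0.0, 0.08, 0.1, 0.32, -0.65]
```

Emit:
{"op": "step_arm", "data": {
  "commands": [
    [0, 0.09, 0, 0, 0, 0, 0],
    [0, 0.09, 0, 0, 0, 0, 0],
    [0, 0.09, 0, 0, 0, 0, 0],
    [0, 0.09, 0, 0, 0, 0, 0]
  ]
}}

```text
time_s: 8.63
ee_pos: [0.5488, -0.1266, 0.1179]
tcp_rot: [0.651, 0.695, 0.22, 0.212]
contact_force: [2.0, -12.1, -3.9]
finger_gap: 0.001
```

```bash
python3 a.py -1 1.55
```

```text
t 8.63 q [-0.47 -0.23  2.4   0.64  0.51 -1.03] pos [ 0.5488 -0.1266  0.1179] Ftool [-12.15  -1.29   4.02] M [-1.93  0.5  -1.24] gap 0.0
q est 1.5666 r 0.1033 roll q 1.6056
1.55 [-0.06, -0.01, 0.09, 0.11, 0.4, -0.64]
```

Emit:
{"op": "step_arm", "data": {
  "commands": [
    [0, 0.12, 0, 0, 0, 0, 0],
    [0, 0.12, 0, 0, 0, 0, 0],
    [0, 0.12, 0, 0, 0, 0, 0]
  ]
}}

```text
time_s: 8.88
ee_pos: [0.5489, -0.1269, 0.118]
tcp_rot: [0.651, 0.694, 0.218, 0.215]
contact_force: [0.0, -16.9, -5.3]
finger_gap: -0.003
```

```bash
python3 a.py -1 1.55
```

```text
t 8.88 q [-0.47 -0.23  2.4   0.63  0.5  -1.02] pos [ 0.5489 -0.1269  0.118 ] Ftool [-16.78  -4.04   3.93] M [-2.26  0.65 -1.57] gap -0.0
q est 1.5636 r 0.1032 roll q 1.6039
1.55 [-0.05, -0.01, 0.09, 0.12, 0.49, -0.62]
```

Emit:
{"op": "step_arm", "data": {
  "commands": [
    [0, 0.12, 0, 0, 0, 0, 0],
    [0, 0.12, 0, 0, 0, 0, 0],
    [0, 0.12, 0, 0, 0, 0, 0],
    [0, 0.12, 0, 0, 0, 0, 0],
    [0, 0.12, 0, 0, 0, 0, 0],
    [0, 0.12, 0, 0, 0, 0, 0],
    [0, 0.12, 0, 0, 0, 0, 0],
    [0, 0.12, 0, 0, 0, 0, 0]
  ]
}}

```text
time_s: 9.55
ee_pos: [0.549, -0.1273, 0.1182]
tcp_rot: [0.651, 0.694, 0.216, 0.219]
contact_force: [1.5, -17.5, -4.8]
finger_gap: -0.002
```

```bash
python3 a.py -1 1.55
```

```text
t 9.55 q [-0.46 -0.24  2.4   0.62  0.49 -1.  ] pos [ 0.549  -0.1273  0.1182] Ftool [-17.41  -2.62   4.58] M [-2.27  0.7  -1.52] gap -0.0
q est 1.5599 r 0.1032 roll q 1.6025
1.55 [-0.03, -0.02, 0.09, 0.14, 0.58, -0.6]
```

Emit:
{"op": "step_arm", "data": {
  "commands": [
    [0, -0.3, 0, 0, 0, 0, 0],
    [0, -0.7, 0, 0, 0, 0, 0],
    [0, -0.7, 0, 0, 0, 0, 0],
    [0, -0.7, 0, -1, 0, 0, 0],
    [0, -0.7, 0, -2, 0, 0, 0],
    [0, -0.7, 0, -3, 0, 0, 0],
    [0, -0.7, 0, -4, 0, 0, 0],
    [0, -0.7, 0, -4, 0, 0, 0]
  ]
}}

```text
time_s: 10.22
ee_pos: [0.4802, -0.1504, 0.2217]
tcp_rot: [0.65, 0.693, 0.216, 0.222]
contact_force: [1.7, -1.5, 1.4]
finger_gap: 0.003
```

```bash
python3 - <<'E'
from h import *
from station import get_image
s=st();R0=Ro.from_quat(s["tcp_rot"]).as_matrix()
g=get_image("wrist");cv2.imwrite("pics/wrist7.png",g["frame"]);C=cloud(g);p=np.load("/tmp/hdr.npy")
t=get_image("top");cv2.imwrite("pics/top7.png",cv2.resize(t["frame"][160:340,100:480],None,fx=2.1,fy=2.1))
def meas(g,side):
    C=cloud(g);o,R=valve(p,side);L=(C-(o+.07*R[:,2]))@R;r=np.hypot(L[...,0],L[...,1]);
    m=(g["frame"].max(-1)<60)&(abs(L[...,2]-.006)<.006)&(r>.06)&(r<.15)
    q=L[m];c=(q[:,:2].mean(0));print(side,m.sum(),"c",c,"q",np.arctan2(-c[0],-c[1]),"r",np.hypot(*c),q.min(0),q.max(0))
    u=np.linalg.svd(q[:,:2]-c,full_matrices=False)[2][0];u*=-np.sign(u[0]);print(" axis q",np.arctan2(-u[0],-u[1]))
meas(g,-1);meas(t,-1);meas(t,1);meas(g,1)
print("drain pre",rel(*tool(1,1.22,.02,depth=-.12)))
E
```

```text
t 10.22 q [-0.63 -0.5   2.37  0.51  0.82 -0.97] pos [ 0.4802 -0.1504  0.2217] Ftool [-1.61  2.11 -0.13] M [0.01 0.24 0.01] gap 0.0
-1 3436 c [-0.10797159  0.00106668] q 1.5806752558893715 r 0.10797685692335127 [-0.13872517 -0.01382821  0.00132356] [-0.07285341  0.01580409  0.00946047]
 axis q 1.624347509100817
-1 283 c [-0.10420925  0.00092557] q 1.5796779431976693 r 0.10421336522358988 [-1.38413243e-01 -1.27315319e-02  5.80103019e-05] [-0.0701801   0.01448333  0.0119123 ]
 axis q 1.5685546630032652
1 307 c [-0.09779923 -0.03547109] q 1.2228588607506643 r 0.10403310674331123 [-1.29992538e-01 -5.65309703e-02  1.22721293e-04] [-0.06346341 -0.01274899  0.01155726]
 axis q 1.2407902845533854<stdin>:9: RuntimeWarning: Mean of empty slice.
  ret = um.true_divide(
Traceback (most recent call last):
ValueError: zero-size array to reduction operation minimum which has no identity
```

View pics/wrist7.png

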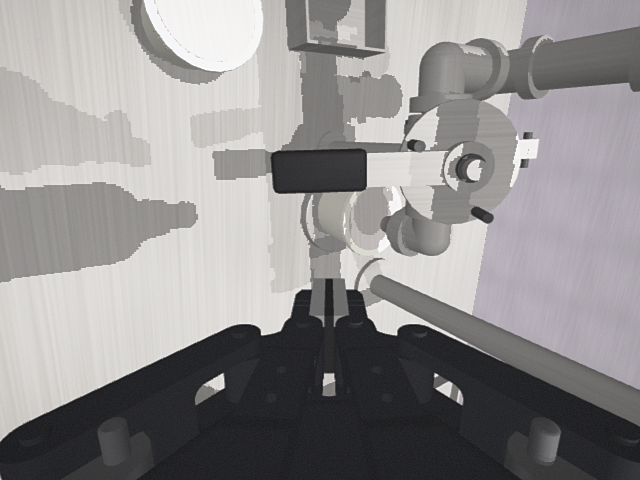

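View pics/top7.png

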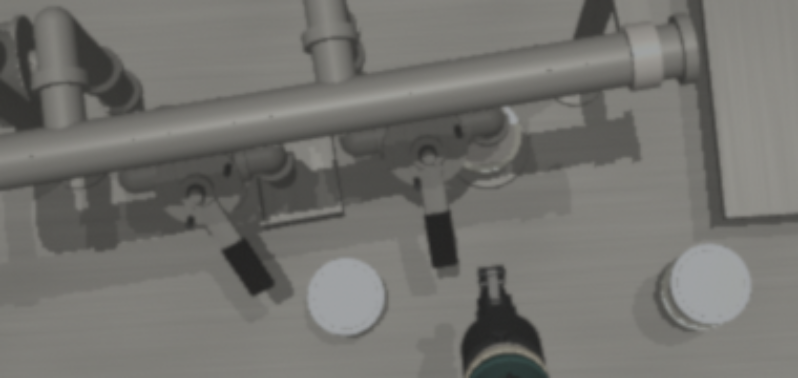

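```bash
python3 - <<'E'
from h import *
for g,d in((.02,-.12),(.015,.01)):print(tool(1,1.22,g,depth=d)[0],rel(*tool(1,1.22,g,depth=d)))
E
```

```text
[0.43649288 0.14613505 0.21642898] [9.92, -0.6, -0.7, 0.06, 0.61, -4.38]
[0.51251864 0.14986871 0.11092475] [9.99, -0.61, 3.64, 0.06, 0.61, -4.38]
```

Emit:
{"op": "step_arm", "data": {
  "commands": [
    [0, 0, 0, -1, 0, 0, 0],
    [0, 1, 0, -1.7, 0, 0.1, -0.4],
    [0, 2.3, 0, -1.7, 0, 0.2, -1],
    [0, 3.6, -0.2, -1.7, 0, 0.3, -1.6],
    [0, 4.9, -0.3, -1.7, 0, 0.4, -2.2],
    [0, 6.2, -0.4, -1.7, 0, 0.5, -2.8],
    [0, 7.5, -0.5, -1.5, 0, 0.6, -3.4],
    [0, 8.8, -0.6, -1, 0, 0.6, -4],
    [0, 9.9, -0.6, -0.7, 0, 0.6, -4.4],
    [0, 9.9, -0.6, -0.7, 0, 0.6, -4.4],
    [0, 9.9, -0.6, -0.7, 0, 0.6, -4.4],
    [0, 9.9, -0.6, -0.7, 0, 0.6, -4.4]
  ]
}}

```text
time_s: 11.32
ee_pos: [0.4347, 0.1469, 0.2135]
tcp_rot: [0.499, 0.813, 0.185, 0.237]
contact_force: [0.1, 0.5, 0.3]
finger_gap: 0.004
```

```bash
python3 - <<'E'
from h import *
from station import get_image
s=st();R0=Ro.from_quat(s["tcp_rot"]).as_matrix()
g=get_image("wrist");cv2.imwrite("pics/wrist8.png",g["frame"]);C=cloud(g);p=np.load("/tmp/hdr.npy")
o,R=valve(p,1);L=(C-(o+.07*R[:,2]))@R;r=np.hypot(L[...,0],L[...,1])
m=(g["frame"].max(-1)<60)&(abs(L[...,2]-.006)<.006)&(r>.06)&(r<.15)
q=L[m];c=q.mean(0);print(m.sum(),c,np.arctan2(-c[0],-c[1]),np.hypot(*c[:2]))
t=(C[m]-s["ee_pos"])@R0;print(t.min(0),t.max(0))
for gg,d in((.012,-.12),(.012,.01)):print(rel(*tool(1,1.22,gg,depth=d)))
E
```

```text
t 11.32 q [ 0.42 -0.64  2.44 -0.25  0.76  0.08] pos [0.4347 0.1469 0.2135] Ftool [ 0.35  0.49 -0.13] M [-0.04  0.27 -0.03] gap 0.0
1344 [-0.10352042 -0.02770166  0.00581093] 1.3093264306772114 0.10716277208639681
[-0.0603374  -0.0315368   0.06887431] [-0.03012222  0.03510284  0.07751675]
[-0.28, 0.07, -0.03, 0.01, 0.01, 0.05]
[-0.27, 0.06, 4.3, 0.01, 0.01, 0.05]
```

View pics/wrist8.png

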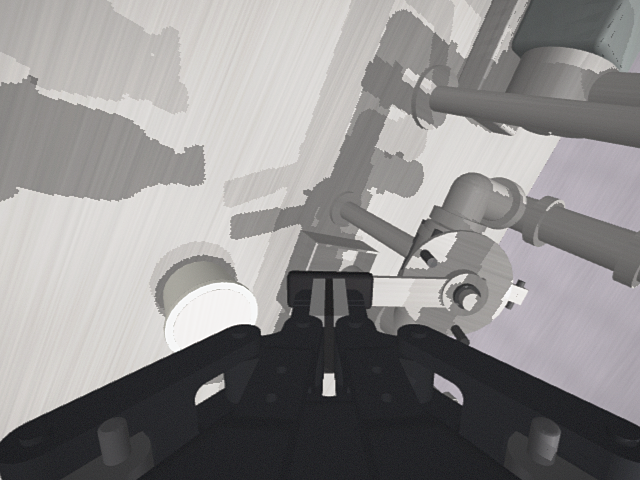

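Emit:
{"op": "step_arm", "data": {
  "commands": [
    [0, 0, 0, 1, 0, 0, 0],
    [0, -0.1, 0, 2, 0, 0, 0],
    [0, -0.15, 0, 3, 0, 0, 0],
    [0, -0.15, 0, 3.8, 0, 0, 0],
    [0, -0.15, 0, 4.25, 0, 0, 0],
    [0, -0.15, 0, 4.25, 0, 0, 0]
  ]
}}

```text
time_s: 11.87
ee_pos: [0.5093, 0.1457, 0.1072]
tcp_rot: [0.503, 0.811, 0.182, 0.236]
contact_force: [0.6, -0.8, -0.5]
finger_gap: -0.001
```

```bash
python3 a.py 1 1.22 1.15 1.08 1 .9 .8 .7 .6 .5 .4;python3 - <<'E'
from h import *
from station import get_image
g=get_image("wrist");cv2.imwrite("pics/wrist9.png",g["frame"])
E
```

```text
t 11.87 q [ 0.32 -0.31  2.47 -0.32  0.41  0.12] pos [0.5093 0.1457 0.1072] Ftool [-0.89 -0.18  0.73] M [-0.05  0.36  0.05] gap -0.0
q est 1.3384 r 0.1118 roll q 1.2199
1.22 [-0.44, 0.2, -0.03, -0.07, 0.03, 0.0]
1.15 [-0.69, 0.15, -0.03, -0.07, 0.03, -0.8]
1.08 [-0.94, 0.12, -0.03, -0.07, 0.03, -1.6]
1.0 [-1.23, 0.1, -0.03, -0.08, 0.03, -2.52]
0.9 [-1.59, 0.11, -0.03, -0.08, 0.02, -3.67]
0.8 [-1.94, 0.15, -0.03, -0.08, 0.02, -4.81]
0.7 [-2.29, 0.23, -0.03, -0.08, 0.01, -5.96]
0.6 [-2.64, 0.35, -0.03, -0.08, 0.01, -7.1]
0.5 [-2.96, 0.5, -0.03, -0.08, 0.01, -8.25]
0.4 [-3.27, 0.68, -0.03, -0.08, 0.0, -9.4]
```

View pics/wrist9.png

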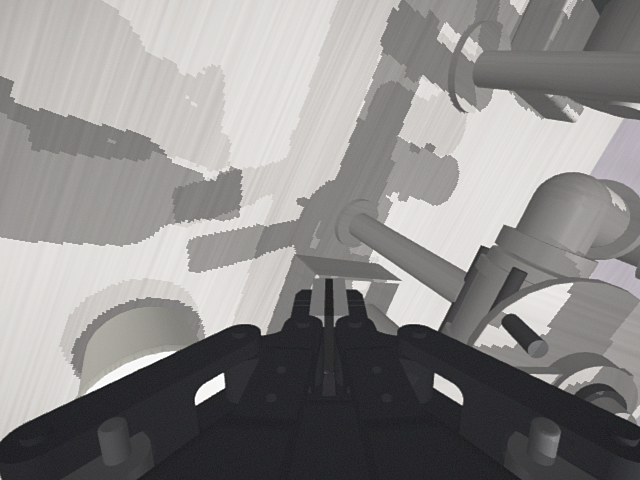

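Emit:
{"op": "step_arm", "data": {
  "commands": [
    [0, -0.22, 0.1, 0, 0, 0, 0],
    [0, -0.44, 0.2, 0, 0, 0, 0],
    [0, -0.57, 0.17, 0, 0, 0, -0.4],
    [0, -0.69, 0.15, 0, 0, 0, -0.8],
    [0, -0.82, 0.13, 0, 0, 0, -1.2],
    [0, -0.94, 0.12, 0, 0, 0, -1.6],
    [0, -1.08, 0.11, 0, 0, 0, -2.1],
    [0, -1.23, 0.1, 0, 0, 0, -2.5],
    [0, -1.41, 0.1, 0, 0, 0, -3.1],
    [0, -1.59, 0.11, 0, 0, 0, -3.7]
  ]
}}

```text
time_s: 12.75
ee_pos: [0.529, 0.1039, 0.1202]
tcp_rot: [0.366, 0.881, 0.142, 0.263]
contact_force: [-0.3, 6.7, -3.8]
finger_gap: -0.004
```

```bash
python3 a.py 1 .9 .8 .7 .6 .5 .4 .3 .2;python3 - <<'E'
from h import *
from station import get_image
g=get_image("top");cv2.imwrite("pics/top10.png",cv2.resize(g["frame"][160:340,100:480],None,fx=2.1,fy=2.1))
E
```

```text
t 12.75 q [ 0.18 -0.32  2.45 -0.11  0.41 -0.52] pos [0.529  0.1039 0.1202] Ftool [6.39 2.78 3.31] M [0.75 0.7  0.62] gap -0.0
q est 0.8963 r 0.1048 roll q 0.8964
0.9 [0.01, -0.0, 0.04, -0.07, 0.01, 0.04]
0.8 [-0.34, -0.07, 0.04, -0.07, 0.0, -1.1]
0.7 [-0.7, -0.11, 0.04, -0.07, 0.0, -2.25]
0.6 [-1.06, -0.11, 0.04, -0.07, -0.0, -3.4]
0.5 [-1.42, -0.07, 0.04, -0.07, -0.01, -4.54]
0.4 [-1.77, 0.0, 0.04, -0.07, -0.01, -5.69]
0.3 [-2.12, 0.11, 0.04, -0.07, -0.01, -6.83]
0.2 [-2.45, 0.25, 0.04, -0.07, -0.02, -7.98]
```

View pics/top10.png

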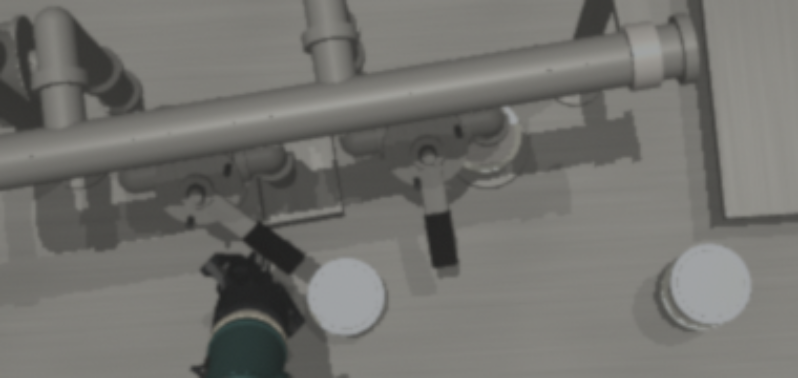

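Emit:
{"op": "step_arm", "data": {
  "commands": [
    [0, -0.17, -0.04, 0.04, 0, 0, -0.55],
    [0, -0.34, -0.07, 0.04, 0, 0, -1.1],
    [0, -0.52, -0.09, 0.04, 0, 0, -1.7],
    [0, -0.7, -0.11, 0.04, 0, 0, -2.25],
    [0, -0.88, -0.11, 0.04, 0, 0, -2.8],
    [0, -1.06, -0.11, 0.04, 0, 0, -3.4],
    [0, -1.24, -0.09, 0.04, 0, 0, -4],
    [0, -1.42, -0.07, 0.04, 0, 0, -4.55],
    [0, -1.6, -0.04, 0.04, 0, 0, -5.1],
    [0, -1.77, 0, 0.04, 0, 0, -5.7],
    [0, -1.95, 0.05, 0.04, 0, 0, -6.3],
    [0, -2.12, 0.11, 0.04, 0, 0, -6.8]
  ]
}}

```text
time_s: 13.8
ee_pos: [0.5678, 0.0596, 0.1435]
tcp_rot: [0.091, 0.95, 0.059, 0.291]
contact_force: [-5.1, 5.0, -0.9]
finger_gap: 0.003
```

```bash
python3 a.py 1 .3 .25 .2 .15 .12 .1
```

```text
t 13.8 q [ 0.03 -0.28  2.37  0.09  0.45 -1.41] pos [0.5678 0.0596 0.1435] Ftool [ 5.69  3.97 -1.82] M [0.56 1.02 0.56] gap 0.0
q est 0.3099 r 0.1062 roll q 0.3008
0.3 [-0.04, 0.04, 0.03, -0.07, -0.06, -0.01]
0.25 [-0.21, 0.0, 0.03, -0.07, -0.07, -0.58]
0.2 [-0.39, -0.03, 0.03, -0.07, -0.07, -1.16]
0.15 [-0.57, -0.05, 0.03, -0.06, -0.07, -1.73]
0.12 [-0.68, -0.06, 0.03, -0.06, -0.07, -2.07]
0.1 [-0.75, -0.06, 0.03, -0.06, -0.07, -2.3]
```

Emit:
{"op": "step_arm", "data": {
  "commands": [
    [0, -0.21, 0, 0.03, 0, 0, -0.6],
    [0, -0.39, -0.03, 0.03, 0, 0, -1.15],
    [0, -0.5, -0.04, 0.03, 0, 0, -1.5],
    [0, -0.59, -0.05, 0.03, 0, 0, -1.8]
  ]
}}

```text
time_s: 14.13
ee_pos: [0.5802, 0.0536, 0.1515]
tcp_rot: [0.017, 0.955, 0.036, 0.293]
contact_force: [-7.2, 1.4, 0.9]
finger_gap: -0.002
```

```bash
python3 a.py 1 .12 .09
```

```text
t 14.13 q [ 0.02 -0.26  2.34  0.11  0.47 -1.6 ] pos [0.5802 0.0536 0.1515] Ftool [ 5.48  1.35 -4.7 ] M [0.13 1.13 0.19] gap -0.0
q est 0.1646 r 0.1059 roll q 0.1448
0.12 [-0.16, 0.01, 0.02, -0.06, -0.12, -0.28]
0.09 [-0.26, -0.01, 0.02, -0.06, -0.12, -0.63]
```

Emit:
{"op": "step_arm", "data": {
  "commands": [
    [0, -0.08, 0, 0, 0, 0, -0.2],
    [0, -0.15, 0, 0, 0, 0, -0.4]
  ]
}}

```text
time_s: 14.3
ee_pos: [0.5815, 0.0524, 0.1528]
tcp_rot: [0.001, 0.956, 0.03, 0.292]
contact_force: [-8.1, -2.4, -0.7]
finger_gap: 0.001
```

```bash
python3 a.py 1 .12 .09
```

```text
t 14.3 q [ 0.01 -0.25  2.33  0.11  0.48 -1.64] pos [0.5815 0.0524 0.1528] Ftool [ 7.03 -2.27 -4.09] M [-0.4   1.24 -0.29] gap 0.0
q est 0.1469 r 0.1061 roll q 0.1108
0.12 [-0.1, 0.04, 0.04, -0.07, -0.17, 0.11]
0.09 [-0.2, 0.02, 0.04, -0.07, -0.17, -0.24]
```

Emit:
{"op": "step_arm", "data": {
  "commands": [
    [0, -0.08, 0.01, 0, 0, 0, 0],
    [0, -0.15, 0.02, 0, 0, 0, 0]
  ]
}}

```text
time_s: 14.47
ee_pos: [0.5832, 0.052, 0.1541]
tcp_rot: [0.001, 0.957, 0.03, 0.29]
contact_force: [-6.7, -4.6, -2.2]
finger_gap: -0.001
```

```bash
python3 a.py 1 .09
```

```text
t 14.47 q [ 0.01 -0.25  2.32  0.11  0.48 -1.63] pos [0.5832 0.052  0.1541] Ftool [ 6.68 -4.57 -2.19] M [-0.51  1.32 -0.4 ] gap -0.0
q est 0.1265 r 0.1065 roll q 0.1119
0.09 [-0.13, 0.03, 0.04, -0.08, -0.21, -0.25]
```

Emit:
{"op": "step_arm", "data": {
  "commands": [
    [0, -0.06, 0.01, 0, 0, 0, -0.1],
    [0, -0.12, 0.01, 0, 0, 0, -0.2]
  ]
}}

```text
time_s: 14.63
ee_pos: [0.5848, 0.0515, 0.1551]
tcp_rot: [-0.007, 0.957, 0.027, 0.289]
contact_force: [-7.6, -4.3, -1.8]
finger_gap: -0.003
```

```bash
python3 a.py 1 .09
```

```text
t 14.63 q [ 0.01 -0.25  2.32  0.1   0.49 -1.65] pos [0.5848 0.0515 0.1551] Ftool [ 7.32 -4.15 -2.92] M [-0.59  1.28 -0.32] gap -0.0
q est 0.1087 r 0.1064 roll q 0.0945
0.09 [-0.07, 0.04, 0.04, -0.09, -0.25, -0.05]
```

Emit:
{"op": "step_arm", "data": {
  "commands": [
    [0, -0.07, 0.02, 0, 0, -0.05, -0.1],
    [0, -0.13, 0.02, 0, 0, -0.1, -0.15]
  ]
}}

```text
time_s: 14.8
ee_pos: [0.5868, 0.0511, 0.1564]
tcp_rot: [-0.013, 0.956, 0.025, 0.292]
contact_force: [-6.6, -4.6, -3.0]
finger_gap: 0.0
```

```bash
python3 a.py 1 .05
```

```text
t 14.8 q [ 0.01 -0.25  2.32  0.1   0.48 -1.66] pos [0.5868 0.0511 0.1564] Ftool [ 7.19 -4.44 -1.39] M [-0.55  1.29 -0.37] gap 0.0
q est 0.0861 r 0.1065 roll q 0.0811
0.05 [-0.13, 0.02, 0.04, -0.1, -0.18, -0.36]
```

Emit:
{"op": "step_arm", "data": {
  "commands": [
    [0, -0.06, 0.02, 0, 0, -0.05, -0.1],
    [0, -0.12, 0.02, 0, 0, -0.1, -0.15]
  ]
}}

```text
time_s: 14.97
ee_pos: [0.5886, 0.0508, 0.1575]
tcp_rot: [-0.019, 0.955, 0.022, 0.295]
contact_force: [-5.8, -6.1, -2.4]
finger_gap: 0.001
```

```bash
python3 a.py 1 .05
```

```text
t 14.97 q [ 0.01 -0.25  2.32  0.1   0.47 -1.67] pos [0.5886 0.0508 0.1575] Ftool [ 6.3  -5.84 -1.6 ] M [-0.69  1.35 -0.45] gap 0.0
q est 0.067 r 0.1065 roll q 0.0676
0.05 [-0.06, 0.03, 0.03, -0.11, -0.11, -0.2]
```

Emit:
{"op": "step_arm", "data": {
  "commands": [
    [0, -0.06, -0.02, 0, 0, -0.03, -0.1],
    [0, -0.12, -0.03, 0, 0, -0.06, -0.2]
  ]
}}

```text
time_s: 15.13
ee_pos: [0.5905, 0.0498, 0.1587]
tcp_rot: [-0.027, 0.954, 0.019, 0.297]
contact_force: [-6.0, -0.5, -2.5]
finger_gap: 0.001
```

```bash
python3 a.py 1 .05
```

```text
t 15.13 q [ 0.01 -0.25  2.31  0.1   0.47 -1.69] pos [0.5905 0.0498 0.1587] Ftool [ 6.38 -0.16 -1.34] M [0.03 1.22 0.16] gap 0.0
q est 0.046 r 0.1071 roll q 0.0503
0.05 [0.01, 0.07, 0.04, -0.11, -0.07, -0.0]
```

Emit:
{"op": "step_arm", "data": {
  "commands": [
    [0, -0.06, -0.01, 0, 0, -0.03, -0.1],
    [0, -0.11, -0.02, 0, 0, -0.06, -0.2]
  ]
}}

```text
time_s: 15.3
ee_pos: [0.5921, 0.0494, 0.1598]
tcp_rot: [-0.036, 0.954, 0.017, 0.298]
contact_force: [-5.1, 2.2, -0.9]
finger_gap: -0.001
```

```bash
python3 a.py 1 .0
```

```text
t 15.3 q [ 0.01 -0.24  2.31  0.11  0.47 -1.72] pos [0.5921 0.0494 0.1598] Ftool [ 4.59  2.57 -2.01] M [0.25 1.19 0.3 ] gap -0.0
q est 0.0281 r 0.1071 roll q 0.033
0.0 [-0.1, 0.05, 0.03, -0.1, -0.04, -0.38]
```

Emit:
{"op": "step_arm", "data": {
  "commands": [
    [0, -0.06, 0.01, 0, 0, -0.03, -0.1],
    [0, -0.11, 0.01, 0, 0, -0.05, -0.2]
  ]
}}

```text
time_s: 15.47
ee_pos: [0.5937, 0.0493, 0.1609]
tcp_rot: [-0.044, 0.953, 0.014, 0.299]
contact_force: [-6.6, -3.5, -3.7]
finger_gap: 0.001
```

```bash
python3 a.py 1 .0
```

```text
t 15.47 q [ 0.01 -0.24  2.31  0.11  0.47 -1.73] pos [0.5937 0.0493 0.1609] Ftool [ 7.72 -2.84 -0.92] M [-0.59  1.23 -0.31] gap 0.0
q est 0.0103 r 0.1069 roll q 0.0149
0.0 [-0.04, 0.05, 0.03, -0.11, -0.02, -0.17]
```

Emit:
{"op": "step_arm", "data": {
  "commands": [
    [0, -0.06, 0, 0, 0, -0.03, -0.1],
    [0, -0.11, 0, 0, 0, -0.05, -0.2]
  ]
}}

```text
time_s: 15.63
ee_pos: [0.5948, 0.0489, 0.1615]
tcp_rot: [-0.053, 0.952, 0.011, 0.3]
contact_force: [-11.2, -3.3, -0.1]
finger_gap: 0.002
```

```bash
python3 a.py 1 .0
```

```text
t 15.63 q [ 0.01 -0.24  2.31  0.11  0.47 -1.75] pos [0.5948 0.0489 0.1615] Ftool [ 9.54 -2.09 -6.5 ] M [-0.54  1.76 -0.31] gap 0.0
q est -0.0012 r 0.1069 roll q -0.003
0.0 [0.0, 0.07, 0.03, -0.12, -0.01, 0.03]
```

Emit:
{"op": "step_arm", "data": {
  "commands": [
    [0, -0.06, 0, 0, 0, -0.02, 0],
    [0, -0.1, 0, 0, 0, -0.03, 0]
  ]
}}

```text
time_s: 15.8
ee_pos: [0.5949, 0.0489, 0.1615]
tcp_rot: [-0.053, 0.953, 0.011, 0.299]
contact_force: [-15.2, -2.3, 0.4]
finger_gap: 0.001
```

```bash
python3 a.py 1 .0
```

```text
t 15.8 q [ 0.01 -0.24  2.31  0.11  0.47 -1.75] pos [0.5949 0.0489 0.1615] Ftool [12.4  -0.64 -9.14] M [-0.25  1.95 -0.05] gap 0.0
q est -0.0018 r 0.107 roll q -0.0029
0.0 [0.01, 0.07, 0.03, -0.11, -0.04, 0.03]
```

Emit:
{"op": "step_arm", "data": {
  "commands": [
    [0, -0.13, 0, -0.02, 0, -0.02, 0],
    [0, -0.13, 0, -0.03, 0, -0.03, 0],
    [0, -0.13, 0, -0.03, 0, -0.03, 0]
  ]
}}

```text
time_s: 16.05
ee_pos: [0.5946, 0.0489, 0.1614]
tcp_rot: [-0.053, 0.953, 0.012, 0.297]
contact_force: [-6.9, -0.1, -4.9]
finger_gap: 0.002
```

```bash
python3 a.py 1 .0
```

```text
t 16.05 q [ 0.01 -0.24  2.3   0.1   0.48 -1.75] pos [0.5946 0.0489 0.1614] Ftool [8.49 0.68 0.14] M [-0.18  1.67 -0.02] gap 0.0
q est 0.0003 r 0.107 roll q -0.0028
0.0 [-0.0, 0.07, 0.03, -0.11, -0.09, 0.03]
```

Emit:
{"op": "step_arm", "data": {
  "commands": [
    [0, -0.15, 0, 0, 0, 0, 0],
    [0, -0.2, 0, 0, 0, 0, 0],
    [0, -0.2, 0, 0, 0, 0, 0]
  ]
}}

```text
time_s: 16.3
ee_pos: [0.5949, 0.049, 0.1608]
tcp_rot: [-0.053, 0.955, 0.011, 0.292]
contact_force: [-17.9, -2.9, 0.3]
finger_gap: 0.004
```

```bash
python3 a.py 1 .0
```

```text
t 16.3 q [ 0.01 -0.23  2.3   0.1   0.49 -1.75] pos [0.5949 0.049  0.1608] Ftool [ 14.87  -0.93 -10.33] M [-0.34  2.39 -0.1 ] gap 0.0
q est 0.0015 r 0.1069 roll q -0.0029
0.0 [-0.01, 0.06, 0.01, -0.1, -0.21, 0.03]
```

Emit:
{"op": "step_arm", "data": {
  "commands": [
    [0, -0.2, 0, 0, 0, 0, 0],
    [0, -0.21, 0, 0, 0, 0, 0],
    [0, -0.21, 0, 0, 0, 0, 0],
    [0, -0.21, 0, 0, 0, 0, 0],
    [0, -0.21, 0, 0, 0, 0, 0],
    [0, -0.21, 0, 0, 0, 0, 0],
    [0, -0.21, 0, 0, 0, 0, 0],
    [0, -0.21, 0, 0, 0, 0, 0]
  ]
}}

```text
time_s: 16.97
ee_pos: [0.5949, 0.0492, 0.1598]
tcp_rot: [-0.053, 0.957, 0.012, 0.286]
contact_force: [-18.0, -2.3, 0.7]
finger_gap: -0.002
```

```bash
python3 a.py 1 .0
```

```text
t 16.97 q [ 0.01 -0.23  2.29  0.1   0.5  -1.74] pos [0.5949 0.0492 0.1598] Ftool [ 14.8   -0.36 -10.59] M [-0.37  2.53 -0.06] gap -0.0
q est 0.0067 r 0.1067 roll q -0.0029
0.0 [-0.02, 0.06, -0.02, -0.09, -0.35, 0.03]
```

Emit:
{"op": "step_arm", "data": {
  "commands": [
    [0, -0.22, 0, 0, 0, 0, 0],
    [0, -0.22, 0, 0, 0, 0, 0],
    [0, -0.22, 0, 0, 0, 0, 0],
    [0, -0.22, 0, 0, 0, 0, 0],
    [0, -0.22, 0, 0, 0, 0, 0],
    [0, -0.22, 0, 0, 0, 0, 0],
    [0, -0.22, 0, 0, 0, 0, 0]
  ]
}}

```text
time_s: 17.55
ee_pos: [0.5949, 0.0493, 0.1587]
tcp_rot: [-0.053, 0.958, 0.012, 0.28]
contact_force: [-19.3, -3.4, 0.7]
finger_gap: -0.003
```

```bash
python3 a.py 1 .0
```

```text
t 17.55 q [ 0.01 -0.22  2.28  0.09  0.52 -1.74] pos [0.5949 0.0493 0.1587] Ftool [ 16.1   -1.24 -11.13] M [-0.33  2.58 -0.01] gap -0.0
q est 0.0129 r 0.1066 roll q -0.0029
0.0 [-0.04, 0.05, -0.05, -0.09, -0.48, 0.03]
```

Emit:
{"op": "step_arm", "data": {
  "commands": [
    [0, 0.3, 0, 0, 0, 0, 0],
    [0, 0.7, 0, 0, 0, 0, 0],
    [0, 0.8, 0, 0, 0, 0, 0],
    [0, 0.8, 0, -1, 0, 0, 0],
    [0, 0.8, 0, -2, 0, 0, 0],
    [0, 0.8, 0, -3, 0, 0, 0],
    [0, 0.8, 0, -4, 0, 0, 0],
    [0, 0.8, 0, -4, 0, 0, 0]
  ]
}}

```text
time_s: 18.22
ee_pos: [0.5134, 0.0405, 0.2567]
tcp_rot: [-0.053, 0.956, 0.011, 0.288]
contact_force: [0.6, -0.3, 0.7]
finger_gap: 0.001
```

```bash
python3 - <<'E'
from h import *
from station import get_image
s=st();p=np.load("/tmp/hdr.npy")
g=get_image("wrist");cv2.imwrite("pics/wrist11.png",g["frame"])
t=get_image("top");cv2.imwrite("pics/top11.png",cv2.resize(t["frame"][160:340,100:480],None,fx=2.1,fy=2.1))
c=get_image("scene");cv2.imwrite("pics/scene11.png",c["frame"])
def meas(n,g,side):
    C=cloud(g);o,R=valve(p,side);L=(C-(o+.07*R[:,2]))@R;r=np.hypot(L[...,0],L[...,1]);
    m=(g["frame"].max(-1)<60)&(abs(L[...,2]-.006)<.006)&(r>.06)&(r<.15)
    q=L[m]
    if len(q)<20:return
    c=q[:,:2].mean(0);u=np.linalg.svd(q[:,:2]-c,full_matrices=False)[2][0];u*=np.sign(u@c);print(n,side,m.sum(),"q",np.arctan2(-c[0],-c[1]).round(3),"r",np.hypot(*c).round(3)," axis q",np.arctan2(-u[0],-u[1]).round(3))
for n,x in(("w",g),("t",t),("s",c)):meas(n,x,-1);meas(n,x,1)
P=cloud(t)
for (zl,zh) in((.055,.0685),(.12,.134)):
    mm=(t["frame"].min(-1)>150)&(P[...,2]>zl)&(P[...,2]<zh)&(P[...,0]>.35)
    k,L,stt,ce=cv2.connectedComponentsWithStats(mm.astype(np.uint8))
    for i in range(1,k):
        if stt[i,4]>150:q=P[L==i];print("tub",stt[i],((q.min(0)+q.max(0))/2).round(4))
E
```

```text
t 18.22 q [-0.01 -0.52  2.29  0.08  0.78 -1.74] pos [0.5134 0.0405 0.2567] Ftool [-0.83 -0.36 -0.32] M [-0.03  0.22 -0.02] gap 0.0
w -1 4897 q 1.789 r 0.094  axis q 0.736
w 1 1367 q 0.039 r 0.104  axis q 0.02
t -1 486 q 2.312 r 0.081  axis q -2.444
t 1 358 q -0.023 r 0.105  axis q 0.012
s -1 178 q 2.999 r 0.1  axis q -2.486
s 1 241 q -0.094 r 0.105  axis q -0.003
tub [420 276  37  38 997] [ 0.452  -0.4026  0.1279]
```

View pics/wrist11.png

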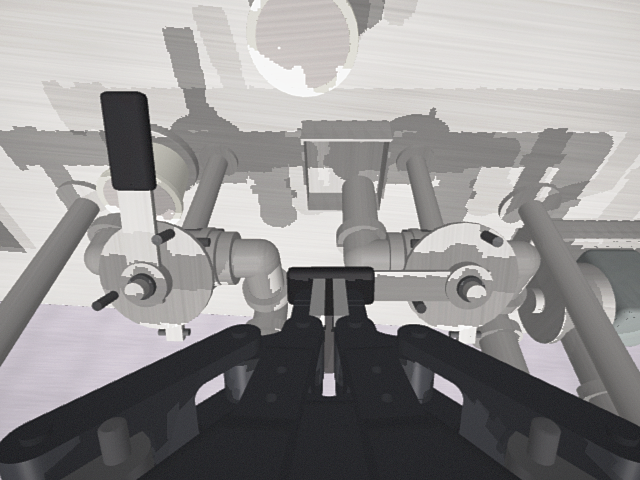

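View pics/scene11.png

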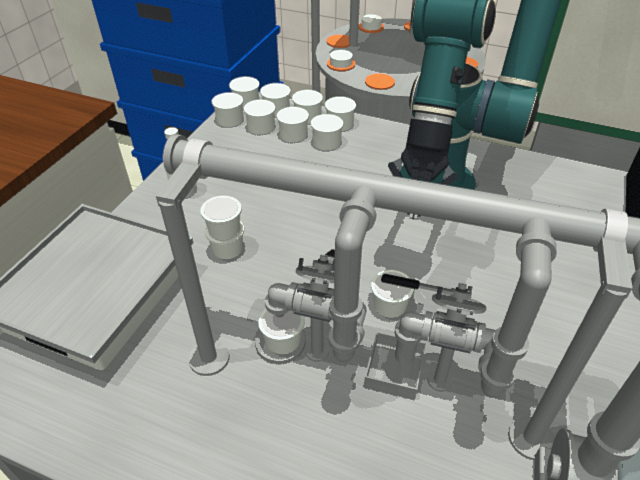

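View pics/top11.png

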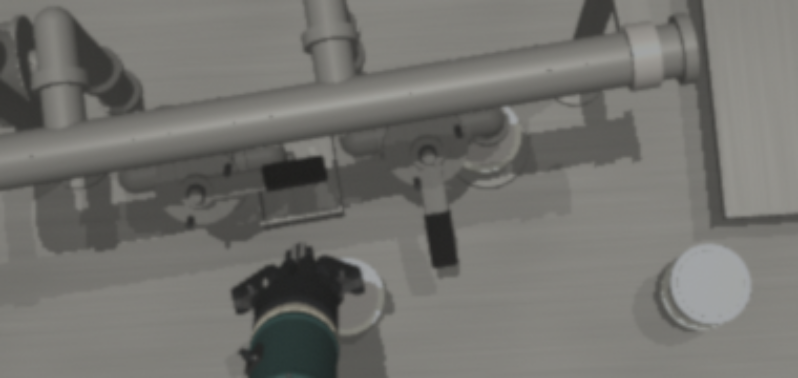

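```bash
python3 -c "
from station import hand_in;print(hand_in())"
```

```text
the job is handed in; nothing more can be done
None
```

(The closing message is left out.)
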